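# Lock the water bath's service cover with the wide-blade driver

## Robot

A 7-joint arm with a two-finger parallel gripper is mounted at the origin on the work surface. World frame = base frame: x ahead of the robot, y to its left, z up, the work surface at z = 0. Lengths are in m, angles in rad, forces in N, time in s.
With the tool pointing down it reaches from about 0.425 to 0.95 m from the base axis. Payload 4.7 kg.
Tool frame: the origin (TCP) lies at the very end of the fingers, on their centre line; the grasp point (between the pads) lies 19 mm behind it; z points along the fingers, y is the direction in which the jaws open and shut (so a half turn about z gives the same grasp; the last joint's range is limited). The gripper opens to 87 mm and grips with 3 to 60 N. Pads are 19 mm wide; open, the fingers measure 117 mm over their backs; the gripper's body (75 mm by 190 mm) begins 51 mm behind the grasp point.
Start: joints at [-1.244, 0.469, -0.049, 1.532, 0.024, 1.141, -0.082], TCP at [0.235, 0.633, 0.223] pointing down, gripper open.
Joint ranges: [-2.59, 2.59], [-0.33, 1.99], [-1.39, 1.29], [0.1, 2.45], [-1.04, 4.18], [0.21, 1.99], [-2.66, 2.66]. Speed limits (rad/s): [2.57, 2.57, 3.14, 3.14, 3.14, 3.14, 3.14].

## Interface

Orientations are given as a unit quaternion [w, x, y, z].
In Python, from workcell import r gives the robot as it stands. The module is installed in compiled form; this text tells all that it offers.
- The arm moves only by the shell command python3 -m crank 'ROWS' [FORCE]. ROWS is a JSON object of lists of equal length, an entry for each row: "dp": the shift along the tool's x, y, z in units of 25 mm (1.0 is 25 mm), a list of three; "delta_rot": the turn, a rotation vector about the tool's x, y, z in rad, a list of three; "hand": the finger opening in mm, from 0 to 87. A call has 1 to 10 rows; each row is the pose to reach, as a shift and turn from the pose commanded when the call began, along the tool's axes at that moment; what a row does not reach only later rows make up. A row lasts 1/12 s, in which the tool goes at most 41.7 mm and 7.16 degrees, less where a joint would pass 70% of its speed; a pose out of reach is approached as far as the arm can. A call with a gripper value outside its range is refused whole. The fingers move at their own pace and stop on an object; FORCE is the grip in N (left out, the last holds). Time passes only in rows, so rows that repeat a pose let the fingers close. It gives the time, the measured TCP pose, the force and the opening at its end, in the units of the state.
- r.state(): the state, without advancing time (a new reading comes with each control period).
- r.capture(name): name is "scene" or "top"; returns a dict with "frame" (480x640x3 uint8, red, green, blue), "range_z" (480x640 float32, m along the optical axis (not along the pixel's ray), 0 where there is no reading), "K" (3x3 intrinsics, pixels), "distortion" ([k1, k2, p1, p2, k3] as OpenCV has them; the pictures are not rectified), "rvec" (rotation vector, rad) and "tvec" (3), from world to camera coordinates, as OpenCV has them. Camera axes: x right, y down, z forward; pixel columns grow to the right and rows downward; lengths in m; the calibration is good to about 2 mm. A picture is of the moment at which its call begins.
- r.job_done(): hands the job in, once; it reports no verdict.
Trained networks look in a picture, given as the dict that the camera call returned (one of the last four; its "shot" number tells which), for a name from the list of things; names that differ only in an ending like _2 or _b are one class to them, and where a whole thing is asked for, a point or a joint stands for the part that bears it (a point fixed in the world has none). Each returns a list of dicts, best first, with "confidence" (0 to 1); they miss things now and then, are a little off and sometimes report something else, mostly with a low value. They report only what shows in the picture. A call takes as long as a camera call. They do not tell look-alikes from the thing itself.
- r.spot_in(label, picture): "box" ([left, top, right, bottom] in pixels, round what is visible of it).
- r.regions_of(label, picture): "region" (480x640 bool, what is visible of it) and "box" ([left, top, right, bottom] in pixels, round what is visible of it).
The state is a dict: "time": time; "qpos": joint angles; "joint_velocities": joint speeds; "tau": joint torques, N m; "position": TCP position; "tool_rot": TCP orientation; "contact_force": force on the tool from outside, world axes, zero at the start; "wrist_torque": the same for the moment, N m; "gripper_width": opening from 0.0 (shut) to 1.0 (fully open).
Only numpy, scipy, OpenCV 4.12 (cv2) and the standard library are available. Lean on these libraries where they do the work, as an engineer would, in place of code of your own. Each camera call takes 0.05 s, during which the arm holds its last target.

## Task

Lock the closed service cover of the water bath: take the wide-blade driver from the wooden tool block, seat its blade in the slot of the brass cam and turn it clockwise a quarter turn until it comes up against its stop and the bolt is fully home in the keeper. Press and turn gently, work the lock with the driver only and keep the gripper off the bath, then stand the driver back in its own bore of the block and leave everything else undisturbed.

Things in the scene. Friction and masses are not known exactly. Their poses are not given: they have to be found in the camera images.
- bath: Grey steel water bath, fixed, 220 x 410 mm, deck 140 mm high. Origin on the bench below the cam's axis; x to its back (the control panel faces -x), y to the tank. Runs from x -85 to +135 and y -75 to +335 mm. A gabled lid with a black knob, up to 215 mm high, covers the tank (y 85 to 325 mm); the flat control end carries the white service cover and the lock.
- lock (a point): Centre of the cam's top face, 157.5 mm above the bench, on its vertical axis; axes as the bath's (do not turn with the cam). Straight slot across the brass cam: 4.2 mm wide, 7 mm deep, open all along the window. As found it lies within 0.52 rad (30 degrees) either way of the bath's x axis; its exact angle is not measured: feel for it or look. The blade has some 5 degrees of play in it.
- window (a point): Centre of the round window, 28 mm across, in the top of the aluminium lock case (66 x 58 mm in the bath's x, y), 161.5 mm above the bench, 4 mm above the cam's face. The cam turns clockwise seen from above against some 0.06 N m of friction to a hard stop, its slot along the bath's y axis, and stays where it is left. Stop turning when the stop is felt: 0.15 N m strains it.
- bolt (a joint): Steel bolt, 14 mm wide, slid by the cam out of the case towards the bath's -x into the steel keeper on the deck's front edge. In m: 0 unlocked, 0.016 at the cam's stop. The lock has lost motion: the bolt begins to move only when the slot has turned to 30 degrees clockwise of the bath's x axis, then 0.267 mm a degree. Fully home above 0.015.
- driver: Wide-blade driver, loose, about 0.12 kg, blade down in a bore. Origin mid blade tip, z up to the handle. Blade 22 mm wide along x, 2.5 mm thick along y, 14 mm long; 10 mm shank; collar 36 mm across at 40 to 44 mm above the tip, resting on the block; flat black paddle handle 40 mm along x, 14 mm along y, 44 to 90 mm above the tip: grip it across the 14 mm.
- block: Fixed wooden tool block 150 x 60 x 50 mm (x, y, z), origin at the centre of its underside.
- bore0 (a point): Mouth of the bore at the block's -x end, level with the block's top (50 mm). The two bores are 84 mm apart along the block's x, 26 mm across, 46 mm deep, with 2 mm chamfered mouths; the blade points down into them, at any turn. One holds the driver, the other the hex driver.
- bore1 (a point): Mouth of the bore at the block's +x end.
- hexdriver: Hex driver, loose, with a round 28 mm black handle and a 36 mm collar, in the block's other bore, 88 mm long; not needed. Origin at its tip, handle up.
- bottle0: White-capped sample jar, 42 mm across, 75 mm high, loose; bystander. Origin under its centre, as for the next ones.
- bottle1: Another such jar; bystander.
- bottle2: Another such jar; bystander.
- petri2: Glass Petri dish, 90 mm across, 15 mm high, loose; bystander.
- beaker: Glass beaker, 68 mm across, 90 mm high, loose; bystander.
- screwdriver: Ordinary round-handled screwdriver, 170 mm long, lying on the bench; bystander.
There are look-alikes about, which are no part of the job. What is shaped like the driver but pink or red is not meant.

How it is judged:
By the outcome, as a careful person would: the job done as asked, in the order asked, and still so for the second after the job is handed in, with the robot touching nothing.
It also fails if it takes over 72 s, if anything falls off the work surface, if the arm or the gripper's body presses on something with over 40 N, if the wrist force passes 120 N, or if a joint passes its speed limit or range.

## Working session

There is one attempt and no reset: what is moved stays moved. The work goes in short steps, Python scripts to look and compute and a shell command to move; the robot and the scene stay as the last step left them, time stands still between calls to the robot, and variables do not carry over. Pictures are saved under pics/ and viewed, and the job is handed in when it is done.

```bash
ls; mkdir -p pics
cat > h.py <<'E'
import numpy as np,cv2
from workcell import r
def cam(n):
    return r.capture(n)
def save(p,name,crop=None,scale=1):
    f=p["frame"]
    if crop: a,b,c,d=crop; f=f[b:d,a:c]
    f=cv2.resize(f,None,fx=scale,fy=scale,interpolation=cv2.INTER_CUBIC) if scale!=1 else f
    cv2.imwrite("pics/"+name,cv2.cvtColor(f,cv2.COLOR_RGB2BGR))
def world(p,u,v,z=None,depth=None):
    """z: world height plane; or depth"""
    K=np.array(p["K"]);D=np.array(p["distortion"]);R=cv2.Rodrigues(np.array(p["rvec"],float))[0];t=np.array(p["tvec"],float).reshape(3)
    n=cv2.undistortPoints(np.array([[[u,v]]],float),K,D)[0,0]
    d=np.array([n[0],n[1],1.])
    o=-R.T@t; w=R.T@d
    if z is not None: s=(z-o[2])/w[2]
    else: s=depth if depth is not None else float(p["range_z"][int(round(v)),int(round(u))])
    return o+s*w
def cloud(p,mask):
    vs,us=np.nonzero(mask&(p["range_z"]>0))
    K=np.array(p["K"]);D=np.array(p["distortion"]);R=cv2.Rodrigues(np.array(p["rvec"],float))[0];t=np.array(p["tvec"],float).reshape(3)
    n=cv2.undistortPoints(np.stack([us,vs],-1).astype(float)[:,None],K,D)[:,0]
    s=p["range_z"][vs,us]
    c=np.c_[n*s[:,None],s]
    return (c-t)@R,us,vs
def pix(p,X):
    return cv2.projectPoints(np.array(X,float).reshape(-1,3),np.array(p["rvec"],float),np.array(p["tvec"],float),np.array(p["K"]),np.array(p["distortion"]))[0][:,0]
E
python3 - <<'E'
from h import *
for n in("scene","top"):
    p=cam(n);save(p,n+"0.png")
    R=cv2.Rodrigues(np.array(p["rvec"],float))[0];print(n,-R.T@np.array(p["tvec"]).reshape(3),p["K"])
    for l in("driver","block","bath","lock","window","hexdriver","bore0"):
        try: print(l,[(d["confidence"],np.round(d["box"])) for d in r.spot_in(l,p)][:4])
        except Exception as e: print(l,e)
print(r.state())
E
```

```text
pics
scene [0.98893089 0.37863483 0.69944462] [[529.15420066   0.         321.38093044]
 [  0.         529.15420066 234.30328302]
 [  0.           0.           1.        ]]
driver [(0.84, array([274., 187., 290., 217.])), (0.73, array([256., 167., 268., 207.])), (0.68, array([195., 304., 293., 344.])), (0.57, array([222., 187., 241., 229.]))]
block [(0.7, array([236., 205., 308., 269.]))]
bath [(0.74, array([292., 227., 634., 478.]))]
lock [(0.65, array([297., 228., 632., 480.]))]
window [(0.76, array([293., 228., 632., 479.]))]
hexdriver [(0.59, array([247., 214., 268., 239.])), (0.56, array([238., 204., 309., 268.]))]
bore0 [(0.89, array([234., 203., 304., 265.]))]
top [ 0.38929201 -0.14681133  0.87976045] [[433.10160308   0.         331.24400285]
 [  0.         433.10160308 235.58055917]
 [  0.           0.           1.        ]]
driver [(0.9, array([434., 225., 454., 249.])), (0.88, array([387., 258., 407., 281.])), (0.84, array([438., 272., 463., 291.]))]
block [(0.91, array([372., 213., 415., 294.]))]
bath [(0.61, array([ 11., 147., 274., 296.])), (0.31, array([302., 126., 340.
[... 253 characters left out ...]
e': 0.8, 'qpos': array([-1.24393253,  0.46855455, -0.04863534,  1.53248728,  0.02412479,
        1.14098056, -0.08232976]), 'joint_velocities': array([ 0.0016691 ,  0.00058549,  0.00084574, -0.00103592,  0.00246967,
       -0.00162409, -0.00140835]), 'tau': array([-4.12526060e-04, -5.07776070e+01, -8.14101356e-02, -2.36445737e+01,
       -6.14424795e-02,  3.10929597e-02,  1.07282597e-05]), 'position': array([0.23505996, 0.63278247, 0.22260904]), 'tool_rot': array([-4.94591465e-06,  1.76934574e-01,  9.84222612e-01,  7.94885524e-05]), 'contact_force': array([0.17303039, 0.5241793 , 0.85756321]), 'wrist_torque': array([-0.00804242, -0.04625639,  0.01845018]), 'gripper_width': 0.999917666918721}
```

View pics/scene0.png

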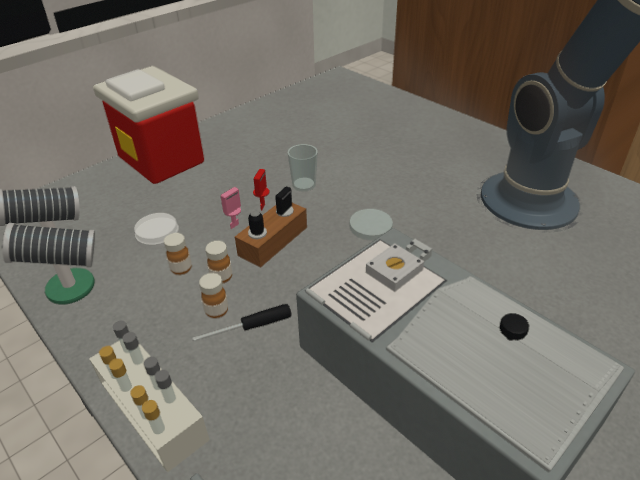

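View pics/top0.png

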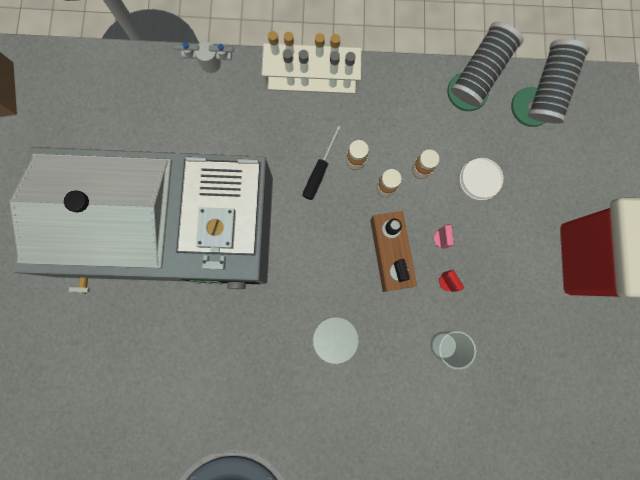

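Run:
```python
from h import *
p=cam("top");save(p,"t_blk.png",(355,195,475,305),6);save(p,"t_lock.png",(165,150,285,295),5)
np.save("top.npy",p,allow_pickle=True)
q=cam("scene");save(q,"s_blk.png",(220,160,320,275),6);save(q,"s_lock.png",(345,230,455,300),7)
np.save("scene.npy",q,allow_pickle=True)
```

```text
(no output)
```

View pics/t_blk.png

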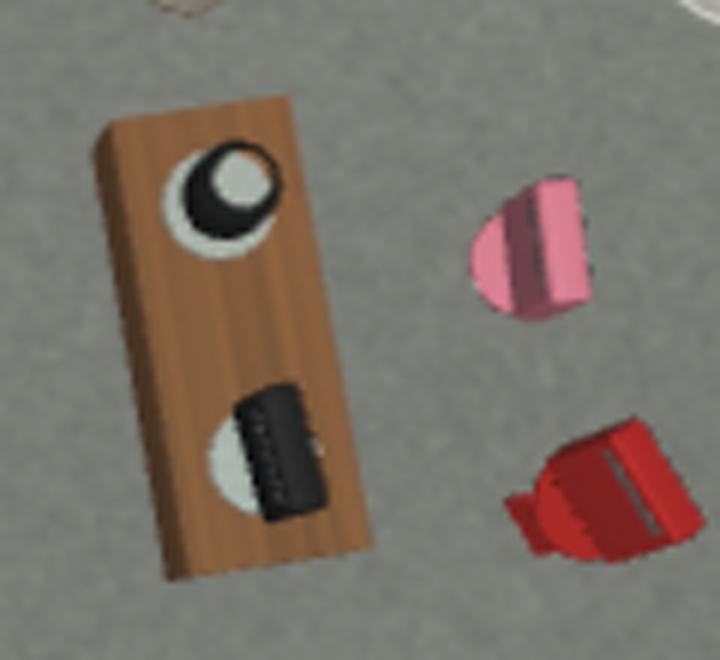

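View pics/t_lock.png

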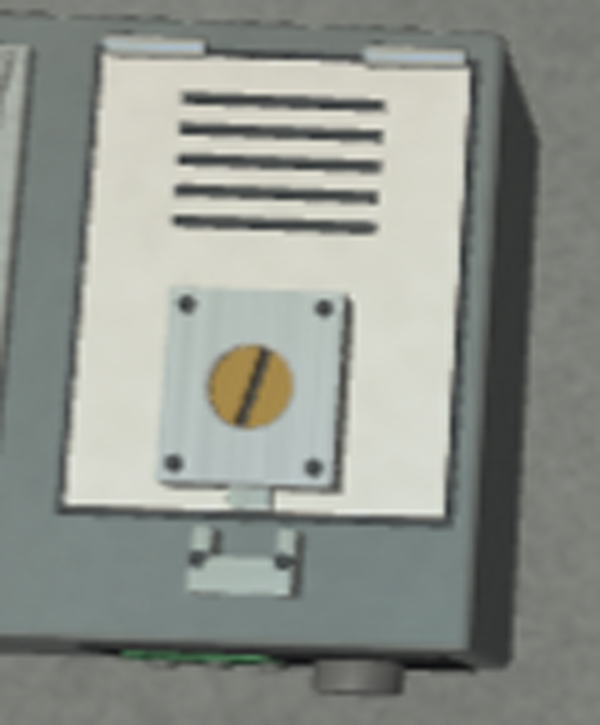

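View pics/s_blk.png

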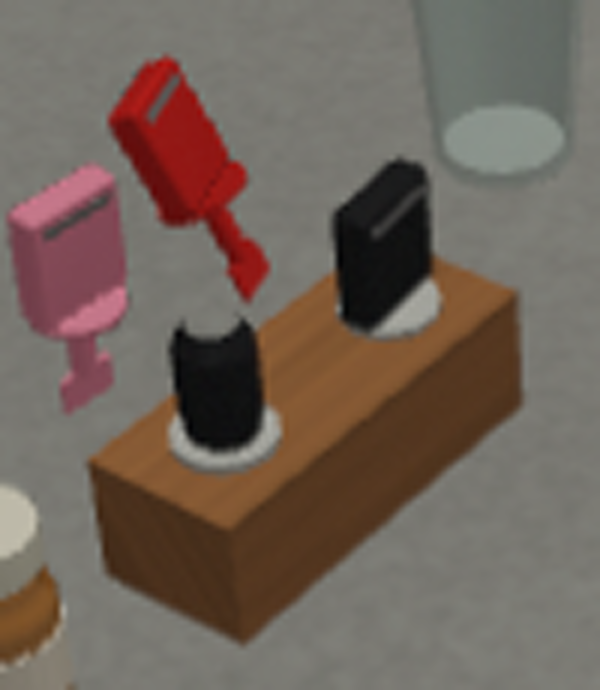

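View pics/s_lock.png

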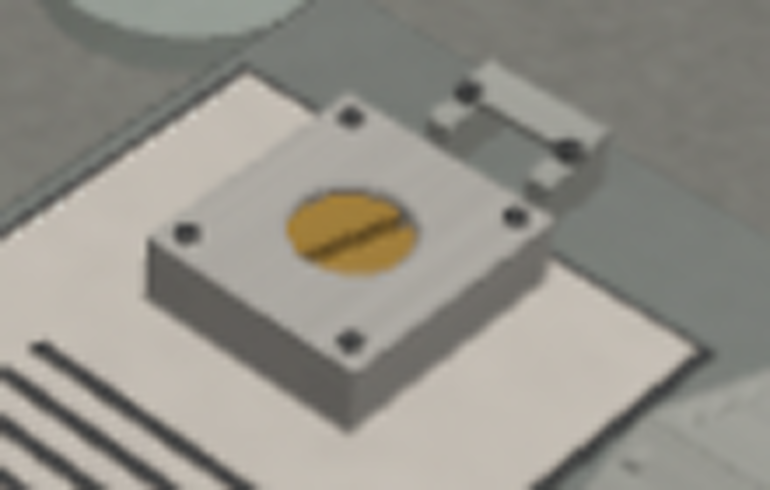

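Run:
```python
from h import *
p=np.load("top.npy",allow_pickle=True).item();q=np.load("scene.npy",allow_pickle=True).item()
def show(p,box,zr,name,f=None):
    m=np.zeros((480,640),bool);a,b,c,d=box;m[b:d,a:c]=1
    g=p["frame"].astype(int)
    if f is not None:m&=f(g)
    X,u,v=cloud(p,m);s=(X[:,2]>zr[0])&(X[:,2]<zr[1]);X=X[s]
    if len(X)<8: print(name,len(X));return X
    rr=cv2.minAreaRect(X[:,:2].astype(np.float32)*1000)
    print(name,len(X),"mean",X.mean(0).round(4),"z",np.percentile(X[:,2],[2,50,98]).round(4),"rect",np.round(rr[0],1),np.round(rr[1],1),round(rr[2],1))
    return X
dark=lambda g:g.max(2)<70
show(p,(390,255,412,285),(.085,.12),"driver top T",dark)
show(q,(272,185,294,216),(.085,.12),"driver top S",dark)
show(p,(390,255,412,285),(.04,.12),"driver all T",dark)
show(q,(272,185,294,216),(.04,.12),"driver all S",dark)
show(p,(370,208,418,296),(.045,.0525),"block T")
show(q,(232,203,310,265),(.045,.0525),"block S")
red=lambda g:(g[...,0]-g[...,1]>60)&(g[...,2]<g[...,0])
for c,b in(("T",(432,223,470,295)),("S",(218,165,272,232))):
    P=p if c=="T" else q
    X=show(P,b,(-.05,.2),"red/pink"+c,red)
for nm,b in(("pink",(432,223,458,250)),("red",(436,268,466,295))): show(p,b,(.01,.2),nm,red)
show(p,(384,215,404,240),(.06,.12),"hex T")
# brass
br=lambda g:(g[...,0]-g[...,2]>60)
for P,b,n in((p,(200,212,230,245),"T"),(q,(380,252,410,275),"S")):
    m=np.zeros((480,640),bool);m[b[1]:b[3],b[0]:b[2]]=1;m&=br(P["frame"].astype(int))
    X,u,v=cloud(P,m);print("brass",n,len(X),X.mean(0).round(4),(u.mean(),v.mean()))
show(p,(195,195,245,260),(.15,.17),"case T");show(q,(360,235,430,290),(.157,.166),"case S")
show(p,(12,140,275,285),(.12,.26),"bath T")
```

```text
driver top T 180 mean [ 0.4566 -0.3013  0.0991] z [0.0857 0.1003 0.1033] rect [ 456.9 -302.1] [38.9 13. ] 15.5
driver top S 159 mean [ 0.463  -0.2981  0.0954] z [0.0864 0.0969 0.1014] rect [ 460.5 -300.9] [40.8 15.5] 18.6
driver all T 234 mean [ 0.4562 -0.3003  0.0929] z [0.062  0.0994 0.1033] rect [ 456.9 -302.1] [38.9 13. ] 15.5
driver all S 347 mean [ 0.4639 -0.2968  0.0822] z [0.057  0.083  0.1007] rect [ 460.3 -301.1] [42.2 16.3] 16.0
block T 1520 mean [ 0.4978 -0.2941  0.0505] z [0.0475 0.0507 0.0524] rect [ 498.7 -295.5] [150.2  61. ] 10.4
block S 1083 mean [ 0.5099 -0.288   0.0493] z [0.0456 0.0494 0.0521] rect [ 506.8 -324.6] [152.5 125.6] 10.0
red/pinkT 664 mean [ 0.4712 -0.4013  0.068 ] z [0.0079 0.0726 0.0925] rect [ 484.4 -395.2] [119.4  34.7] 19.7
red/pinkS 561 mean [ 0.4747 -0.4074  0.0569] z [0.0023 0.0573 0.0907] rect [ 440.4 -446.6] [241.3  67.1] 44.5
pink 209 mean [ 0.5244 -0.3856  0.0747] z [0.043  0.0895 0.0931] rect [ 524.6 -384.2] [38.1 21.9] 4.3
red 376 mean [ 0.4467 -0.4071  0.0646] z [0.0174 0.0638 0.0907] rect [ 446.2 -406.2] [35.9 29. ] 1.7
hex T 138 mean [ 0.5357 -0.2844  0.0896] z [0.0668 0.093  0.0988] rect [ 539.3 -287. ] [25.9 27.5] 89.8
brass T 157 [0.5132 0.0275 0.1582] (np.float64(214.56050955414014), np.float64(226.9299363057325))
brass S 150 [0.5125 0.0249 0.1564] (np.float64(394.53333333333336), np.float64(262.97333333333336))
case T 1521 mean [0.5102 0.0252 0.1609] z [0.152  0.1619 0.1649] rect [502.5  25.8] [87.  58.9] 0.2
case S 1196 mean [0.5155 0.0287 0.1604] z [0.1572 0.1606 0.1628] rect [499.3  26.9] [102.3  60.8] 1.2
bath T 31004 mean [0.5307 0.15   0.1578] z [0.138  0.1546 0.1903] rect [538.3 155.6] [411.2 222.5] 89.5
```

```bash
cat >> h.py <<'E'
def ortho(p,cx,cy,z,half=0.045,res=0.00015):
    # image: up=+x, left=+y
    n=int(2*half/res);i=(np.arange(n)-n/2+.5)*res
    X=cx-i[:,None]+0*i[None];Y=cy-i[None]+0*i[:,None]
    uv=pix(p,np.stack([X,Y,X*0+z],-1)).reshape(n,n,2).astype(np.float32)
    return cv2.remap(p["frame"],uv[...,0],uv[...,1],cv2.INTER_CUBIC)
E
python3 - <<'E'
from h import *
p=np.load("top.npy",allow_pickle=True).item();q=np.load("scene.npy",allow_pickle=True).item()
A=ortho(p,.512,.026,.1575,.035,.0002);B=ortho(q,.512,.026,.1575,.035,.0002)
im=np.hstack([A,B]);cv2.line(im,(0,175),(700,175),(255,0,0),1);cv2.line(im,(175,0),(175,350),(255,0,0),1);cv2.line(im,(525,0),(525,350),(255,0,0),1)
cv2.imwrite("pics/ol.png",im[...,::-1])
for n,P in(("T",p),("S",q)):
    O=ortho(P,.512,.026,.1575,.035,.0002).astype(int)
    br=((O[...,0]-O[...,2])>50).astype(np.uint8)
    c=max(cv2.findContours(br,cv2.RETR_EXTERNAL,cv2.CHAIN_APPROX_NONE)[0],key=cv2.contourArea)
    h=cv2.convexHull(c);e=cv2.fitEllipse(h);print(n,e)
    cx,cy=e[0]
    w=lambda x,y:(.512-(y-175)*.0002,.026-(x-175)*.0002)
    print("centre",w(cx,cy))
    yy,xx=np.mgrid[:350,:350]
    inside=((xx-cx)**2+(yy-cy)**2<(0.011/.0002)**2)
    L=O.sum(2);thr=np.median(L[inside])
    wgt=np.clip(thr*0.85-L,0,None)*inside
    ys,xs=np.nonzero(wgt);ww=wgt[ys,xs].astype(float)
    W=np.array([w(x,y) for x,y in zip(xs,ys)])
    m=np.average(W,axis=0,weights=ww);C=np.cov(W.T,aweights=ww);l,v=np.linalg.eigh(C);d=v[:,1]*np.sign(v[0,1])
    print("slot mean",m,"ang deg",np.degrees(np.arctan2(d[1],d[0])),np.sqrt(l))
E
```

```text
T ((142.57994079589844, 161.26712036132812), (76.70789337158203, 135.89385986328125), 13.733551025390625)
centre (0.5147465759277344, 0.03248401184082031)
slot mean [0.51354996 0.02695162] ang deg -15.108858384918939 [0.00102433 0.00543248]
S ((176.12606811523438, 167.86282348632812), (128.6089630126953, 135.76742553710938), 48.69309997558594)
centre (0.5134274353027344, 0.025774786376953122)
slot mean [0.5138474  0.02747845] ang deg -14.816020005389957 [0.00100509 0.00613993]
```

View pics/ol.png

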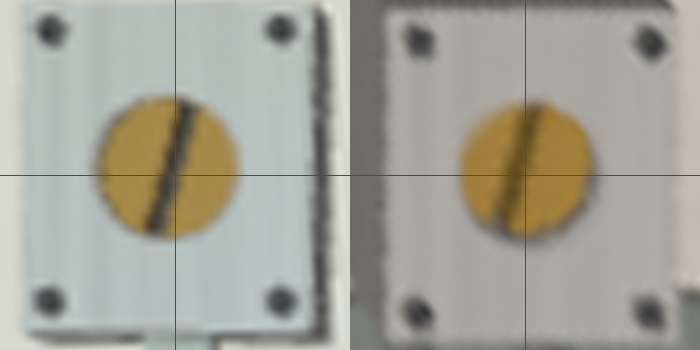

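```bash
cat > g.py <<'E'
import sys,numpy as np
from scipy.spatial.transform import Rotation as Ro
from workcell import r
def go(x,y,z,phi):
    s=r.state();w=s["tool_rot"];R=Ro.from_quat([w[1],w[2],w[3],w[0]])
    a=np.radians(phi);ty=np.array([np.cos(a),np.sin(a),0]);tz=np.array([0,0,-1.]);tx=np.cross(ty,tz)
    G=Ro.from_matrix(np.c_[tx,ty,tz])
    dp=R.inv().apply(np.array([x,y,z])-s["position"])/.025
    rv=(R.inv()*G).as_rotvec()
    ty0=R.as_matrix()[:,1]
    print("pos",s["position"].round(4),"phi",np.degrees(np.arctan2(ty0[1],ty0[0])).round(2),"tilt",np.degrees(np.arccos(min(1,-R.as_matrix()[2,2]))).round(2),"q",s["qpos"].round(2))
    print("dp",dp.round(3).tolist(),"rot",rv.round(4).tolist(),"rows",np.ceil(max(np.linalg.norm(dp)*25/41.7,np.degrees(np.linalg.norm(rv))/7.16)))
if __name__=="__main__": go(*map(float,sys.argv[1:]))
E
python3 g.py .35 .52 .36 35;python3 g.py .235 .633 .36 69.6
```

```text
pos [0.2351 0.6328 0.2226] phi 69.62 tilt 0.01 q [-1.24  0.47 -0.05  1.53  0.02  1.14 -0.08]
dp [-5.879, -2.626, -5.497] rot [0.0001, -0.0, 0.6042] rows 6.0
pos [0.2351 0.6328 0.2226] phi 69.62 tilt 0.01 q [-1.24  0.47 -0.05  1.53  0.02  1.14 -0.08]
dp [0.007, 0.008, -5.496] rot [0.0001, -0.0, 0.0003] rows 4.0
```

```bash
python3 -m crank '{"dp":[[0,0,-4],[0,0,-5],[0,0,-5],[-5.9,-2.6,-5],[-5.9,-2.6,-5],[-5.9,-2.6,-5],[-5.9,-2.6,-5],[-5.9,-2.6,-5]],"delta_rot":[[0,0,0],[0,0,0],[0,0,0],[0,0,0.6],[0,0,0.6],[0,0,0.6],[0,0,0.6],[0,0,0.6]],"hand":[45,45,45,45,45,45,45,45]}' 20; python3 g.py .55 .15 .34 0
```

```text
time: 1.57
position: [0.3594, 0.5129, 0.3486]
tool_rot: [0.003, 0.469, 0.883, 0.0]
contact_force: [0.9, 0.2, 0.1]
gripper_width: 0.544
pos [0.3594 0.5129 0.3486] phi 34.1 tilt 0.36 q [-1.12  0.31  0.12  1.49 -0.03  1.35 -0.4 ]
dp [-16.293, -1.827, 0.427] rot [0.0045, 0.0044, 0.5951] rows 10.0
```

```bash
python3 -m crank '{"dp":[[-16.3,-1.8,0.4],[-16.3,-1.8,0.4],[-16.3,-1.8,0.4],[-16.3,-1.8,0.4],[-16.3,-1.8,0.4],[-16.3,-1.8,0.4],[-16.3,-1.8,0.4],[-16.3,-1.8,0.4],[-16.3,-1.8,0.4],[-16.3,-1.8,0.4]],"delta_rot":[[0,0,0.6],[0,0,0.6],[0,0,0.6],[0,0,0.6],[0,0,0.6],[0,0,0.6],[0,0,0.6],[0,0,0.6],[0,0,0.6],[0,0,0.6]],"hand":[45,45,45,45,45,45,45,45,45,45]}'; python3 g.py .48 -.22 .24 -60
```

```text
time: 2.4
position: [0.5501, 0.1584, 0.3379]
tool_rot: [0.0, 0.703, 0.712, 0.0]
contact_force: [-0.5, -0.3, 0.1]
gripper_width: 0.52
pos [0.5501 0.1584 0.3379] phi 0.74 tilt 0.06 q [-0.69  0.22  0.42  1.64 -0.09  1.29 -0.25]
dp [-15.096, -3.003, 3.917] rot [0.001, -0.0004, 1.0601] rows 10.0
```

```bash
python3 -m crank '{"dp":[[-15,-3,1],[-15,-3,1],[-15,-3,1],[-15,-3,1],[-15,-3,1],[-15,-3,2],[-15,-3,3],[-15,-3,3],[-15,-3,3],[-15,-3,3]],"delta_rot":[[0,0,1.06],[0,0,1.06],[0,0,1.06],[0,0,1.06],[0,0,1.06],[0,0,1.06],[0,0,1.06],[0,0,1.06],[0,0,1.06],[0,0,1.06]],"hand":[45,45,45,45,45,45,45,45,45,45]}'; python3 g.py .4585 -.302 .15 -73.5
```

```text
time: 3.23
position: [0.4768, -0.2194, 0.2615]
tool_rot: [0.001, 0.967, 0.256, -0.001]
contact_force: [-1.7, -0.3, -0.3]
gripper_width: 0.515
pos [ 0.4768 -0.2194  0.2615] phi -60.37 tilt 0.13 q [-0.3   0.22  0.77  1.87 -0.17  1.12 -0.52]
dp [-2.258, 2.507, 4.466] rot [0.0009, 0.0022, 0.2291] rows 4.0
```

```bash
python3 -m crank '{"dp":[[-2.25,2.5,2],[-2.25,2.5,3.5],[-2.25,2.5,4],[-2.25,2.5,4],[-2.25,2.5,4],[-2.25,2.5,4]],"delta_rot":[[0,0,0.23],[0,0,0.23],[0,0,0.23],[0,0,0.23],[0,0,0.23],[0,0,0.23]],"hand":[45,45,45,45,45,45]}'; python3 g.py .4585 -.302 .059 -73.5
python3 - <<'E'
from h import *
p=cam("top");save(p,"t1.png");q=cam("scene");save(q,"s1.png",(200,100,360,280),4)
E
```

```text
time: 3.73
position: [0.4631, -0.2964, 0.1631]
tool_rot: [-0.0, 0.989, 0.148, 0.0]
contact_force: [0.0, 0.2, 0.2]
gripper_width: 0.518
pos [ 0.4631 -0.2964  0.1631] phi -73.02 tilt 0.03 q [-0.1   0.4   0.77  1.93 -0.35  0.94 -0.44]
dp [-0.245, 0.163, 4.164] rot [-0.0002, -0.0005, 0.0083] rows 3.0
```

View pics/s1.png

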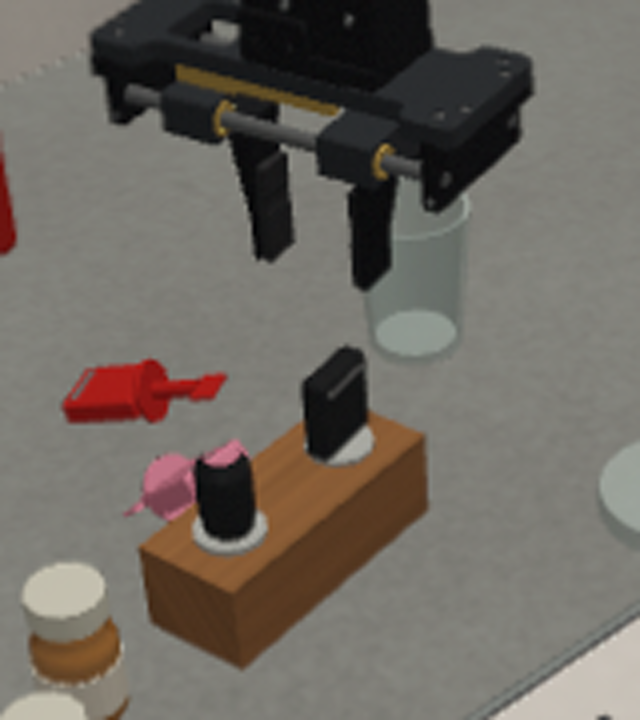

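View pics/t1.png

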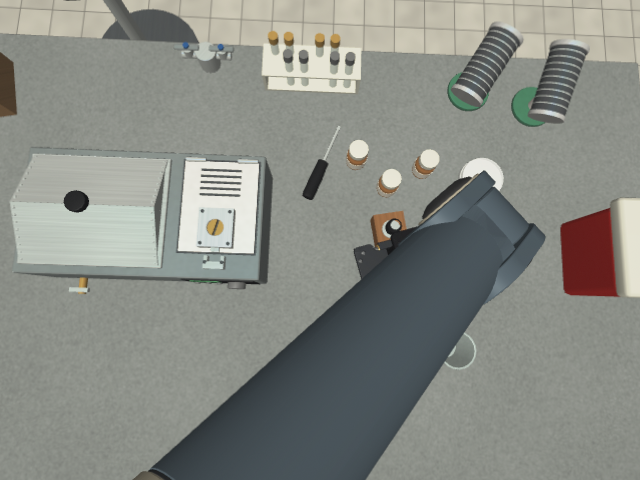

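```bash
python3 -m crank '{"dp":[[-0.25,0.16,0],[-0.25,0.16,0],[-0.25,0.16,1],[-0.25,0.16,2],[-0.25,0.16,3],[-0.25,0.16,3.6],[-0.25,0.16,3.6]],"delta_rot":[[0,0,0.008],[0,0,0.008],[0,0,0.008],[0,0,0.008],[0,0,0.008],[0,0,0.008],[0,0,0.008]],"hand":[45,45,45,45,45,45,45]}'; python3 g.py .4585 -.302 .059 -73.5
python3 - <<'E'
from h import *
q=cam("scene");save(q,"s2.png",(220,140,340,260),5)
E
```

```text
time: 4.42
position: [0.4563, -0.3007, 0.0704]
tool_rot: [-0.002, 0.99, 0.144, -0.002]
contact_force: [0.3, 1.2, -0.3]
gripper_width: 0.516
pos [ 0.4563 -0.3007  0.0704] phi -73.47 tilt 0.28 q [-0.01  0.53  0.68  2.01 -0.47  0.77 -0.33]
dp [0.072, 0.075, 0.457] rot [-0.0036, 0.0032, 0.0006] rows 1.0
```

View pics/s2.png

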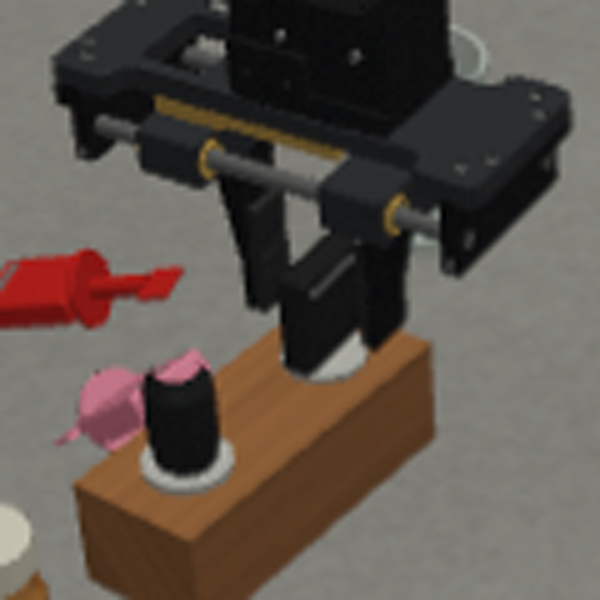

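```bash
python3 -m crank '{"dp":[[0.07,0.08,0.4],[0.07,0.08,0.4],[0.07,0.08,0.4],[0.07,0.08,0.4],[0.07,0.08,0.4],[0.07,0.08,0.4],[0.07,0.08,0.4],[0.07,0.08,0.4],[0.07,0.08,0.4],[0.07,0.08,0.4]],"delta_rot":[[0,0,0],[0,0,0],[0,0,0],[0,0,0],[0,0,0],[0,0,0],[0,0,0],[0,0,0],[0,0,0],[0,0,0]],"hand":[45,45,8,8,8,8,8,8,8,8]}' 30; python3 g.py .4585 -.302 .059 -73.5
```

```text
time: 5.3
position: [0.4598, -0.3034, 0.0626]
tool_rot: [-0.0, 0.99, 0.143, -0.0]
contact_force: [-1.6, 1.6, 3.2]
gripper_width: 0.163
pos [ 0.4598 -0.3034  0.0626] phi -73.5 tilt 0.05 q [ 0.    0.54  0.67  2.   -0.49  0.76 -0.32]
dp [-0.033, -0.07, 0.146] rot [-0.0009, -0.0001, -0.0001] rows 1.0
```

```bash
python3 -m crank '{"dp":[[0,0,0],[0,0,-0.5],[0,0,-1.2],[0,0,-2.2],[0,0,-3.4],[0,0,-4.6],[0,0,-5.8],[0,0,-7],[0,0,-8],[0,0,-8]],"delta_rot":[[0,0,0],[0,0,0],[0,0,0],[0,0,0],[0,0,0],[0,0,0],[0,0,0],[0,0,0],[0,0,0],[0,0,0]],"hand":[8,8,8,8,8,8,8,8,8,8]}' 30; python3 g.py .5138 -.10 .30 0
python3 - <<'E'
from h import *
q=cam("scene");save(q,"s3.png",(180,60,380,260),4)
E
```

```text
time: 6.13
position: [0.4619, -0.3065, 0.2682]
tool_rot: [0.003, 0.99, 0.143, 0.004]
contact_force: [0.3, -0.9, -0.7]
gripper_width: 0.159
pos [ 0.4619 -0.3065  0.2682] phi -73.56 tilt 0.61 q [-0.17  0.29  0.85  1.81 -0.24  1.14 -0.53]
dp [4.34, -7.325, -1.288] rot [0.0112, -0.0022, -1.2839] rows 11.0
```

View pics/s3.png

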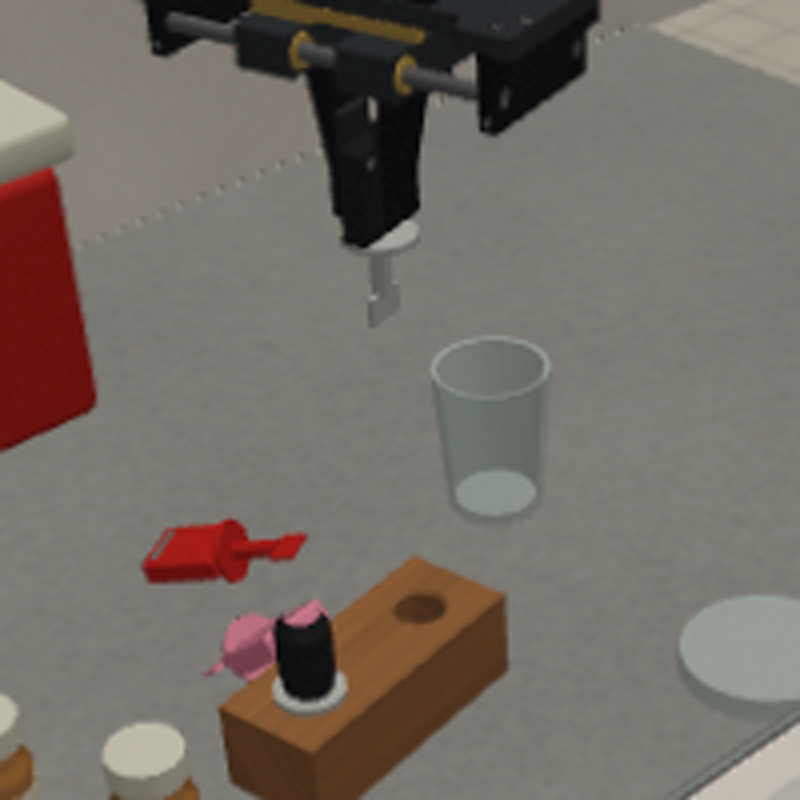

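```bash
python3 -m crank '{"dp":[[4.3,-7.3,-1.3],[4.3,-7.3,-1.3],[4.3,-7.3,-1.3],[4.3,-7.3,-1.3],[4.3,-7.3,-1.3],[4.3,-7.3,-1.3],[4.3,-7.3,-1.3],[4.3,-7.3,-1.3],[4.3,-7.3,-1.3],[4.3,-7.3,-1.3]],"delta_rot":[[0,0,-1.2],[0,0,-1.2],[0,0,-1.2],[0,0,-1.2],[0,0,-1.2],[0,0,-1.2],[0,0,-1.2],[0,0,-1.2],[0,0,-1.2],[0,0,-1.2]],"hand":[8,8,8,8,8,8,8,8,8,8]}' 30; python3 g.py .5138 .0268 .28 75
```

```text
time: 7.02
position: [0.5102, -0.0982, 0.2936]
tool_rot: [-0.001, 0.734, 0.679, -0.001]
contact_force: [-0.6, 0.1, -0.9]
gripper_width: 0.161
pos [ 0.5102 -0.0982  0.2936] phi -4.45 tilt 0.15 q [-0.4   0.16  0.58  1.83 -0.09  1.18  0.14]
dp [4.995, -0.243, 0.543] rot [-0.0025, -0.0015, -1.3866] rows 12.0
```

```bash
python3 -m crank '{"dp":[[5,-0.24,0],[5,-0.24,0],[5,-0.24,0],[5,-0.24,0],[5,-0.24,0],[5,-0.24,0],[5,-0.24,0],[5,-0.24,0],[5,-0.24,0],[5,-0.24,0]],"delta_rot":[[0,0,-1.386],[0,0,-1.386],[0,0,-1.386],[0,0,-1.386],[0,0,-1.386],[0,0,-1.386],[0,0,-1.386],[0,0,-1.386],[0,0,-1.386],[0,0,-1.386]],"hand":[8,8,8,8,8,8,8,8,8,8]}' 30; python3 g.py .5138 .0268 .24 75
```

```text
time: 7.85
position: [0.5146, 0.0265, 0.2935]
tool_rot: [-0.001, 0.198, 0.98, -0.001]
contact_force: [0.5, 0.8, -1.2]
gripper_width: 0.158
pos [0.5146 0.0265 0.2935] phi 67.2 tilt 0.16 q [-0.45  0.15  0.37  1.83 -0.06  1.18  1.1 ]
dp [0.029, 0.002, 2.14] rot [-0.0016, -0.0024, -0.1362] rows 2.0
```

```bash
python3 -m crank '{"dp":[[0.03,0,0],[0.03,0,0.8],[0.03,0,1.6],[0.03,0,2.4],[0.03,0,2.7],[0.03,0,2.7],[0.03,0,2.7],[0.03,0,2.7]],"delta_rot":[[0,0,-0.136],[0,0,-0.136],[0,0,-0.136],[0,0,-0.136],[0,0,-0.136],[0,0,-0.136],[0,0,-0.136],[0,0,-0.136]],"hand":[8,8,8,8,8,8,8,8]}' 30; python3 g.py .5138 .0268 .20 75
python3 - <<'E'
from h import *
q=cam("scene");save(q,"s4.png",(320,160,460,310),5);np.save("scene4.npy",q,allow_pickle=True)
p=cam("top");save(p,"t4.png",(165,160,285,280),5)
print(r.state()["wrist_torque"],r.state()["contact_force"])
E
```

```text
time: 8.52
position: [0.5155, 0.027, 0.2283]
tool_rot: [0.001, 0.134, 0.991, 0.0]
contact_force: [-0.4, -0.3, -0.8]
gripper_width: 0.158
pos [0.5155 0.027  0.2283] phi 74.65 tilt 0.08 q [-0.43  0.2   0.35  1.92 -0.08  1.03  1.25]
dp [0.064, -0.028, 1.133] rot [0.0006, 0.0013, -0.0061] rows 1.0
[-0.0041183   0.04145535  0.038397  ] [ 0.36987074 -0.56116961 -0.66712234]
```

View pics/s4.png

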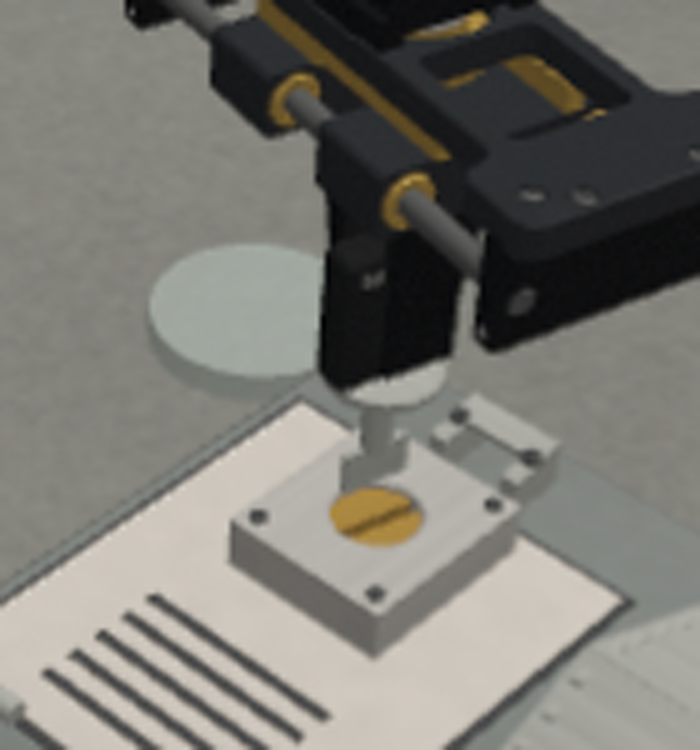

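View pics/t4.png

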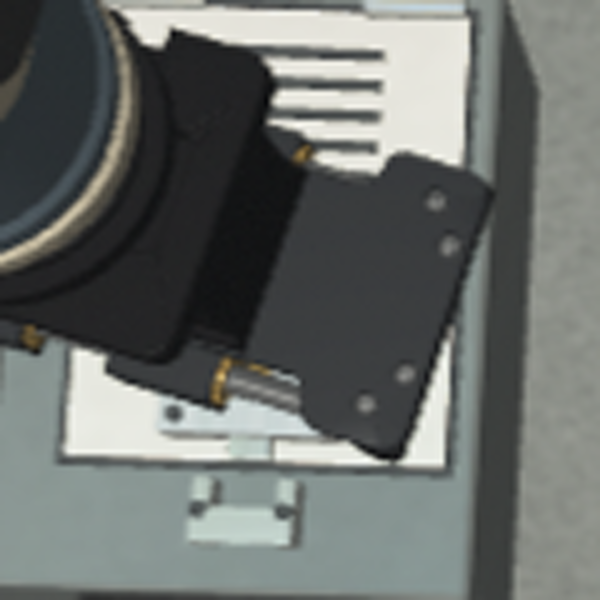

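Run:
```python
from h import *
q=np.load("scene4.npy",allow_pickle=True).item()
save(q,"s4b.png",(375,235,420,280),16)
a=np.radians(-15.3);d=np.array([np.cos(a),np.sin(a),0])
for off in(.049,.051,.053):
    c=np.array([.5155,.027,.2283-off]);P=pix(q,[c+.011*d,c,c-.011*d]);print(off,((P-[375,235])*16).round(0).tolist())
c=np.array([.5138,.0268,.1575]);print("slot",((pix(q,[c+.013*d,c,c-.013*d])-[375,235])*16).round().tolist())
print("window",((pix(q,[[.5138,.0268,.1615]])-[375,235])*16).round())
```

```text
0.049 [[227.0, 330.0], [327.0, 291.0], [425.0, 252.0]]
0.051 [[226.0, 346.0], [325.0, 307.0], [423.0, 268.0]]
0.053 [[224.0, 363.0], [323.0, 323.0], [422.0, 284.0]]
slot [[204.0, 502.0], [320.0, 455.0], [434.0, 409.0]]
window [[323. 423.]]
```

View pics/s4b.png

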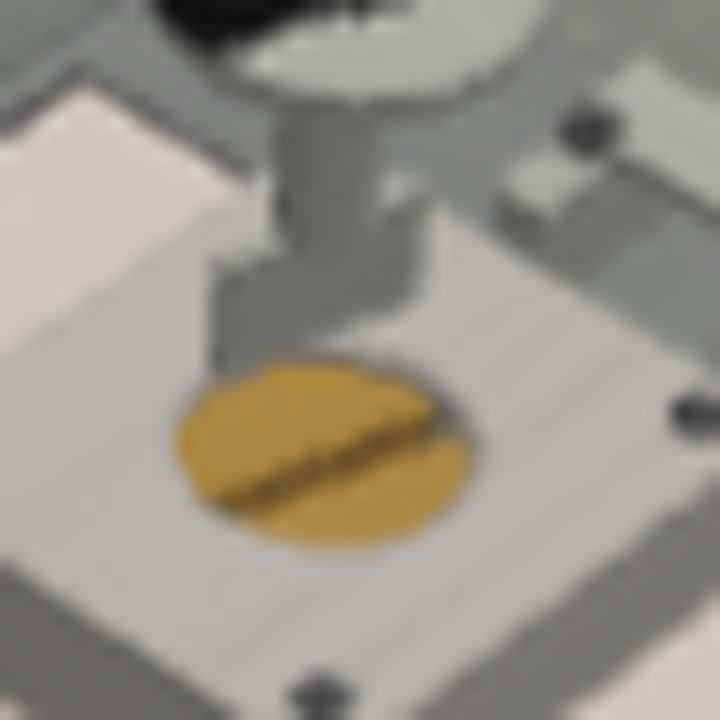

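```bash
python3 g.py .5132 .0270 .2165 75
```

```text
pos [0.5156 0.0271 0.2286] phi 74.65 tilt 0.13 q [-0.43  0.2   0.35  1.92 -0.08  1.03  1.25]
dp [0.092, -0.03, 0.485] rot [0.001, 0.002, -0.006] rows 1.0
```

```bash
python3 -m crank '{"dp":[[0.09,-0.03,0.2],[0.09,-0.03,0.4],[0.09,-0.03,0.48],[0.09,-0.03,0.48],[0.09,-0.03,0.48]],"delta_rot":[[0,0,-0.006],[0,0,-0.006],[0,0,-0.006],[0,0,-0.006],[0,0,-0.006]],"hand":[8,8,8,8,8]}' 30; python3 g.py .5132 .0270 .2101 75
python3 - <<'E'
from h import *
q=cam("scene");save(q,"s5.png",(375,235,420,280),16)
print(r.state()["wrist_torque"],r.state()["contact_force"])
E
```

```text
time: 9.03
position: [0.5123, 0.0269, 0.2153]
tool_rot: [-0.0, 0.131, 0.991, -0.0]
contact_force: [-0.3, -1.1, -1.1]
gripper_width: 0.159
pos [0.5123 0.0269 0.2153] phi 75.0 tilt 0.03 q [-0.43  0.21  0.34  1.94 -0.08  1.01  1.26]
dp [-0.033, 0.011, 0.208] rot [-0.0002, -0.0005, -0.0] rows 1.0
[-0.01177469  0.00348114 -0.03843033] [-0.18807865 -0.4018081  -0.77277544]
```

View pics/s5.png

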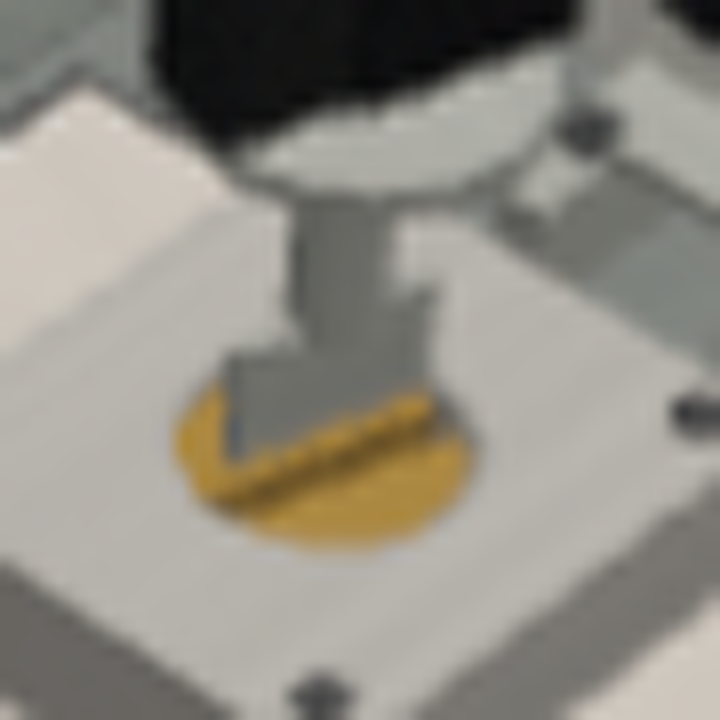

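Run:
```python
from h import *
q=np.load("scene4.npy",allow_pickle=True).item()
for A in(-10,-13,-15,-17,-20):
    a=np.radians(A);d=np.array([np.cos(a),np.sin(a),0]);c=np.array([.5132,.027,.16]);P=pix(q,[c+.011*d,c-.011*d]);e=P[1]-P[0];print(A,e[1]/e[0])
P=pix(q,[[.5132,.027,.16],[.5132+.00125*.26,.027+.00125*.966,.16]]);print((P[1]-P[0])*16)
```

```text
-10 -0.5011418222677221
-13 -0.4439701268277079
-15 -0.40829645687298044
-17 -0.374310560964653
-20 -0.3260777918734561
[7.64700761 7.88197269]
```

```bash
python3 -m crank '{"dp":[[-0.03,0.01,0.05],[-0.03,0.01,0.1],[-0.03,0.01,0.15],[-0.03,0.01,0.2],[-0.03,0.01,0.24],[-0.03,0.01,0.28],[-0.03,0.01,0.28]],"delta_rot":[[0,0,-0.017],[0,0,-0.017],[0,0,-0.017],[0,0,-0.017],[0,0,-0.017],[0,0,-0.017],[0,0,-0.017]],"hand":[8,8,8,8,8,8,8]}' 30; python3 g.py .5132 .0270 .2050 76
python3 - <<'E'
from h import *
q=cam("scene");save(q,"s6.png",(375,235,420,280),16)
print(r.state()["wrist_torque"],r.state()["contact_force"])
E
```

```text
time: 9.67
position: [0.5132, 0.0271, 0.2083]
tool_rot: [-0.0, 0.122, 0.993, 0.0]
contact_force: [-0.3, 0.5, -1.9]
gripper_width: 0.16
pos [0.5132 0.0271 0.2083] phi 75.98 tilt 0.01 q [-0.42  0.22  0.34  1.94 -0.09  0.99  1.28]
dp [-0.0, -0.004, 0.133] rot [0.0001, -0.0002, -0.0004] rows 1.0
[ 0.09368307 -0.06641508  0.02422736] [ 0.18284653 -0.85350405 -1.8083767 ]
```

View pics/s6.png

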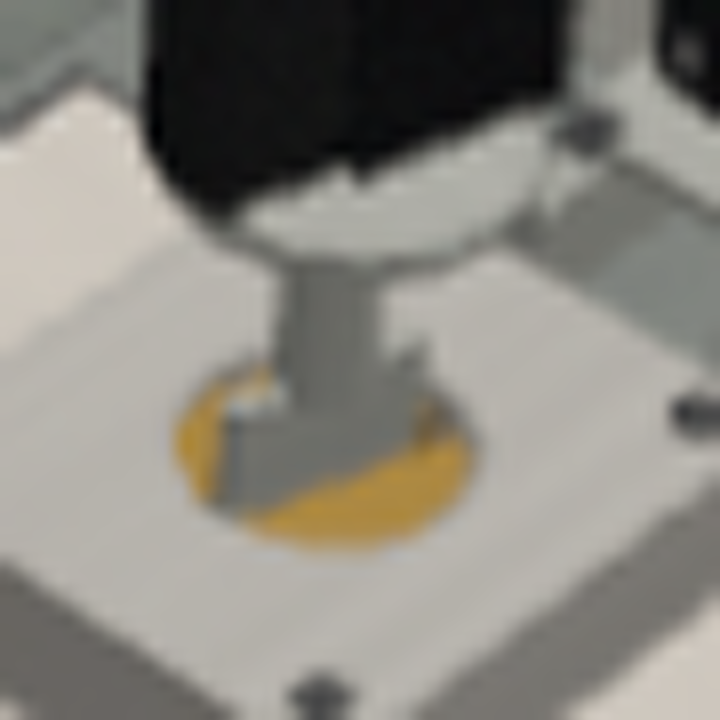

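```bash
python3 -m crank '{"dp":[[0,0,0.04],[0,0,0.08],[0,0,0.12],[0,0,0.12]],"delta_rot":[[0,0,0],[0,0,0],[0,0,0],[0,0,0]],"hand":[8,8,8,8]}' 30; python3 g.py .5132 .0270 .2035 76
python3 - <<'E'
from h import *
q=cam("scene");save(q,"s7.png",(375,235,420,280),16)
print(r.state()["wrist_torque"],r.state()["contact_force"])
E
```

```text
time: 10.05
position: [0.5132, 0.0271, 0.2053]
tool_rot: [-0.0, 0.122, 0.993, 0.0]
contact_force: [0.3, -0.1, -1.1]
gripper_width: 0.162
pos [0.5132 0.0271 0.2053] phi 75.98 tilt 0.01 q [-0.42  0.23  0.34  1.95 -0.09  0.98  1.29]
dp [0.001, -0.005, 0.074] rot [0.0001, -0.0001, -0.0003] rows 1.0
[ 0.15675074 -0.06992692  0.03639863] [-0.1637534   1.27753527 -0.90347088]
```

View pics/s7.png

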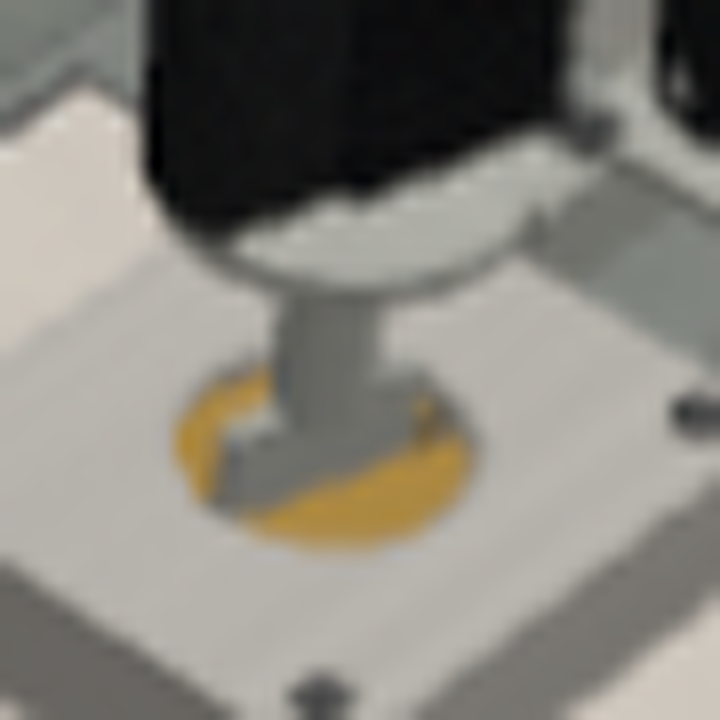

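```bash
python3 -m crank '{"dp":[[0,0,0.04],[0,0,0.05],[0,0,0.05],[0,0,0.05],[0,0,0.05],[0,0,0.05],[0,0,0.05],[0,0,0.05]],"delta_rot":[[0,0,0],[0,0,0],[0,0,0.05],[0,0,0.1],[0,0,0.15],[0,0,0.2],[0,0,0.25],[0,0,0.25]],"hand":[8,8,8,8,8,8,8,8]}' 30; python3 g.py .5132 .0270 .2043 0
python3 - <<'E'
from h import *
q=cam("scene");save(q,"s8.png",(375,235,420,280),16)
for i in range(3):
  print(r.state()["wrist_torque"],r.state()["contact_force"]);cam("scene")
E
```

```text
time: 10.77
position: [0.5135, 0.0277, 0.2042]
tool_rot: [0.0, 0.245, 0.97, 0.0]
contact_force: [1.3, 1.6, -2.3]
gripper_width: 0.161
pos [0.5135 0.0277 0.2042] phi 61.63 tilt 0.06 q [-0.46  0.23  0.38  1.95 -0.1   0.98  1.05]
dp [-0.002, -0.03, -0.002] rot [0.001, -0.0004, 1.0757] rows 9.0
[ 0.5390223  -0.30668457  0.01787411] [ 0.49676901  2.01912622 -2.34609295]
[ 0.59530659 -0.34088369  0.02063986] [ 0.88928058  3.10862715 -2.20377323]
[ 0.65273763 -0.34570571  0.01978662] [ 1.62672979  2.48737812 -2.16687826]
```

View pics/s8.png

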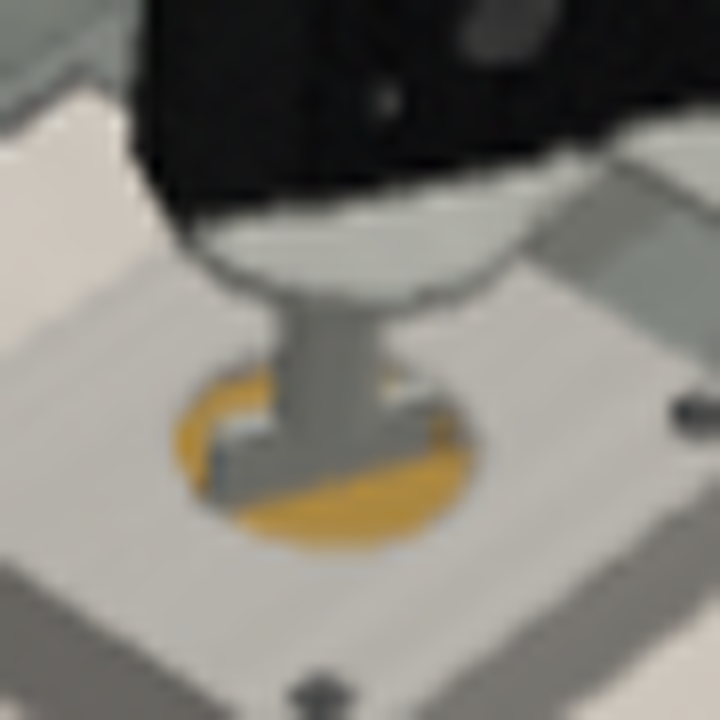

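```bash
python3 -m crank '{"dp":[[0,0.025,0],[0,0.025,0],[0,0.025,0],[0,0.025,0],[0,0.025,0],[0,0.025,0],[0,0.025,0],[0,0.025,0],[0,0.025,0],[0,0.025,0]],"delta_rot":[[0,0,0],[0,0,0.06],[0,0,0.12],[0,0,0.18],[0,0,0.24],[0,0,0.3],[0,0,0.36],[0,0,0.42],[0,0,0.48],[0,0,0.48]],"hand":[8,8,8,8,8,8,8,8,8,8]}' 30; python3 g.py .5132 .0270 .2043 0
python3 - <<'E'
from h import *
q=cam("scene");save(q,"s9.png",(345,220,435,290),8)
print(r.state()["wrist_torque"],r.state()["contact_force"])
E
```

```text
time: 11.8
position: [0.5137, 0.0279, 0.2043]
tool_rot: [0.0, 0.468, 0.883, 0.0]
contact_force: [1.0, 3.3, -2.8]
gripper_width: 0.158
pos [0.5137 0.0279 0.2043] phi 34.13 tilt 0.03 q [-0.52  0.23  0.46  1.95 -0.12  0.98  0.59]
dp [-0.017, -0.037, 0.0] rot [0.0005, -0.0002, 0.5958] rows 5.0
[ 0.6568332  -0.37983775  0.0685411 ] [ 1.24801956  2.2489962  -2.47135484]
```

View pics/s9.png

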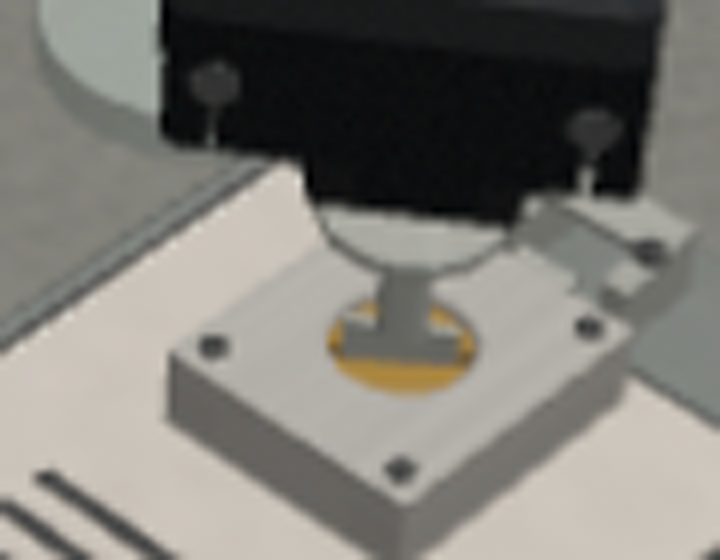

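```bash
python3 -m crank '{"dp":[[0,0.02,0],[0,0.02,0],[0,0.02,0],[0,0.02,0],[0,0.02,0],[0,0.02,0],[0,0.02,0],[0,0.02,0],[0,0.02,0],[0,0.02,0]],"delta_rot":[[0,0,0.06],[0,0,0.12],[0,0,0.18],[0,0,0.24],[0,0,0.3],[0,0,0.36],[0,0,0.42],[0,0,0.48],[0,0,0.52],[0,0,0.52]],"hand":[8,8,8,8,8,8,8,8,8,8]}' 30; python3 g.py .5132 .0270 .2043 0
python3 - <<'E'
from h import *
q=cam("scene");save(q,"s10.png",(345,220,435,290),8)
print(r.state()["wrist_torque"],r.state()["contact_force"])
E
```

```text
time: 12.68
position: [0.5141, 0.028, 0.2043]
tool_rot: [0.0, 0.679, 0.734, 0.0]
contact_force: [1.3, 3.1, -1.9]
gripper_width: 0.161
pos [0.5141 0.028  0.2043] phi 4.42 tilt 0.01 q [-0.6   0.24  0.55  1.96 -0.15  0.98  0.1 ]
dp [-0.036, -0.038, -0.0] rot [0.0002, -0.0001, 0.0772] rows 1.0
[ 0.57861676 -0.41242897  0.0815988 ] [ 1.35233483  2.52668922 -2.62857182]
```

View pics/s10.png

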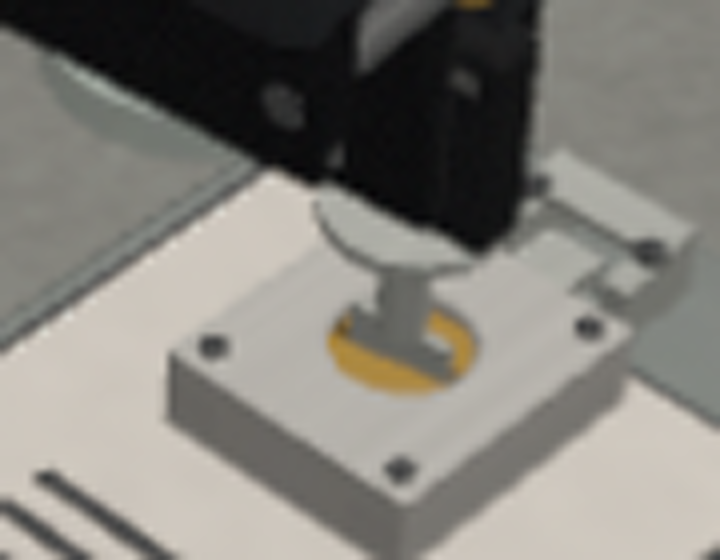

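```bash
python3 -m crank '{"dp":[[0,0,0],[0,0,0],[0,0,0],[0,0,0],[0,0,0]],"delta_rot":[[0,0,0.015],[0,0,0.03],[0,0,0.045],[0,0,0.06],[0,0,0.06]],"hand":[8,8,8,8,8]}' 30; python3 -c "
from workcell import r
print(r.state()['wrist_torque'])"; python3 g.py .5132 .0270 .2043 0
```

```text
time: 13.15
position: [0.514, 0.0279, 0.2043]
tool_rot: [0.0, 0.702, 0.713, 0.0]
contact_force: [1.7, 2.2, -3.3]
gripper_width: 0.159
[ 0.66505635 -0.45834186  0.09886151]
pos [0.514  0.0279 0.2043] phi 0.89 tilt 0.01 q [-0.6   0.24  0.56  1.96 -0.15  0.98  0.04]
dp [-0.036, -0.034, -0.001] rot [0.0002, -0.0002, 0.0155] rows 1.0
```

```bash
python3 -m crank '{"dp":[[0,0,0],[0,0,0],[0,0,0]],"delta_rot":[[0,0,0.015],[0,0,0.03],[0,0,0.03]],"hand":[8,8,8]}' 30; python3 -c "
from workcell import r
print(r.state()['wrist_torque'])"; python3 g.py .5132 .0270 .2043 0
```

```text
time: 13.4
position: [0.5141, 0.0279, 0.2043]
tool_rot: [0.0, 0.712, 0.702, 0.0]
contact_force: [2.5, 2.3, -2.6]
gripper_width: 0.157
[ 0.68534658 -0.50999891  0.07935163]
pos [0.5141 0.0279 0.2043] phi -0.85 tilt 0.02 q [-0.61  0.24  0.56  1.96 -0.16  0.98  0.01]
dp [-0.037, -0.034, 0.001] rot [0.0002, -0.0002, -0.0148] rows 1.0
```

```bash
python3 -m crank '{"dp":[[0,0,0],[0,0,0],[0,0,0]],"delta_rot":[[0,0,0.01],[0,0,0.02],[0,0,0.02]],"hand":[8,8,8]}' 30; python3 -c "
from h import *
print(r.state()['wrist_torque']);q=cam('scene');save(q,'s11.png',(345,220,435,290),8);print(r.state()['wrist_torque'])"; python3 g.py .5132 .0270 .2043 0
```

```text
time: 13.65
position: [0.5141, 0.0279, 0.2043]
tool_rot: [0.0, 0.719, 0.695, 0.0]
contact_force: [2.4, 2.1, -3.4]
gripper_width: 0.159
[ 0.69836999 -0.5633728   0.13115944]
[ 0.69448128 -0.6494438   0.10213889]
pos [0.5141 0.0279 0.2043] phi -1.96 tilt 0.01 q [-0.61  0.24  0.57  1.96 -0.16  0.98 -0.  ]
dp [-0.036, -0.033, -0.0] rot [0.0002, -0.0001, -0.0341] rows 1.0
```

View pics/s11.png

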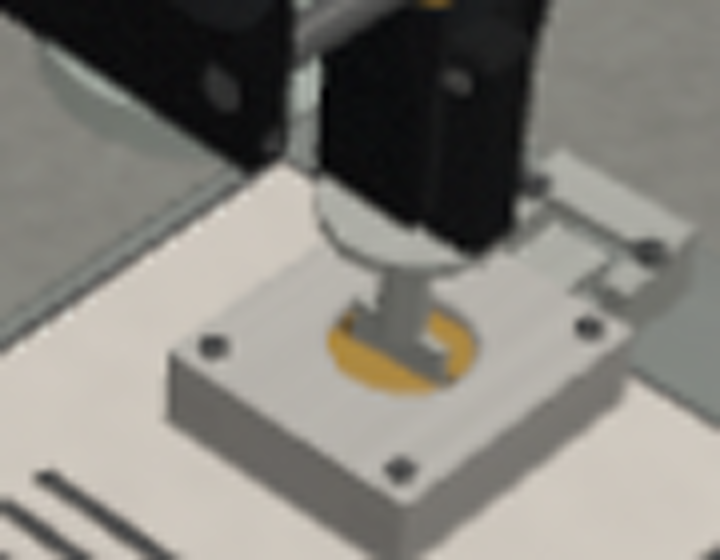

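```bash
cat > tq.py <<'E'
from h import *
L=[]
for i in range(8):
    L.append(np.r_[r.state()['wrist_torque'],r.state()['contact_force']]);cam('scene')
L=np.array(L);print(L.mean(0).round(3),"tz",L[:,2].round(3))
E
python3 tq.py
```

```text
[ 0.728 -0.598  0.054  2.209  2.881 -2.707] tz [0.102 0.04  0.037 0.072 0.036 0.045 0.021 0.082]
```

```bash
python3 -m crank '{"dp":[[0,0,0],[0,0,0],[0,0,0]],"delta_rot":[[0,0,0.01],[0,0,0.02],[0,0,0.02]],"hand":[8,8,8]}' 30;python3 tq.py; python3 g.py .5132 .0270 .2043 0
```

```text
time: 14.35
position: [0.514, 0.0279, 0.2043]
tool_rot: [0.0, 0.726, 0.688, 0.0]
contact_force: [2.5, 2.2, -2.0]
gripper_width: 0.157
[ 0.762 -0.686  0.085  2.2    2.734 -2.504] tz [0.046 0.088 0.081 0.104 0.06  0.095 0.122 0.083]
pos [0.5141 0.0278 0.2043] phi -3.09 tilt 0.02 q [-0.61  0.24  0.57  1.96 -0.16  0.98 -0.02]
dp [-0.036, -0.032, 0.001] rot [0.0002, -0.0001, -0.054] rows 1.0
```

```bash
python3 -m crank '{"dp":[[0,0,0],[0,0,0],[0,0,0]],"delta_rot":[[0,0,0.01],[0,0,0.02],[0,0,0.02]],"hand":[8,8,8]}' 30;python3 tq.py; python3 g.py .5132 .0270 .2043 0
```

```text
time: 15.0
position: [0.5141, 0.0278, 0.2043]
tool_rot: [0.0, 0.733, 0.68, 0.0]
contact_force: [4.0, 3.8, -2.7]
gripper_width: 0.157
[ 0.767 -0.742  0.051  2.864  3.098 -2.605] tz [0.038 0.056 0.052 0.062 0.082 0.067 0.032 0.018]
pos [0.514  0.0279 0.2043] phi -4.24 tilt 0.01 q [-0.62  0.24  0.57  1.96 -0.16  0.98 -0.04]
dp [-0.037, -0.031, 0.0] rot [0.0001, -0.0001, -0.074] rows 1.0
```

```bash
python3 -m crank '{"dp":[[0,0,0],[0,0,0],[0,0,0]],"delta_rot":[[0,0,0.01],[0,0,0.02],[0,0,0.02]],"hand":[8,8,8]}' 30;python3 tq.py; python3 g.py .5132 .0270 .2043 0
```

```text
time: 15.65
position: [0.514, 0.0278, 0.2043]
tool_rot: [0.0, 0.74, 0.673, 0.0]
contact_force: [2.4, 3.4, -3.2]
gripper_width: 0.157
[ 0.791 -0.807  0.051  3.218  3.19  -2.86 ] tz [0.028 0.065 0.08  0.053 0.016 0.112 0.017 0.041]
pos [0.514  0.0278 0.2043] phi -5.39 tilt 0.01 q [-0.62  0.24  0.58  1.96 -0.16  0.98 -0.06]
dp [-0.036, -0.029, 0.0] rot [0.0001, -0.0001, -0.094] rows 1.0
```

Run:
```python
from h import *
q=cam("scene");save(q,"s12.png",(350,225,430,285),10);np.save("scene12.npy",q,allow_pickle=True)
```

```text
(no output)
```

View pics/s12.png

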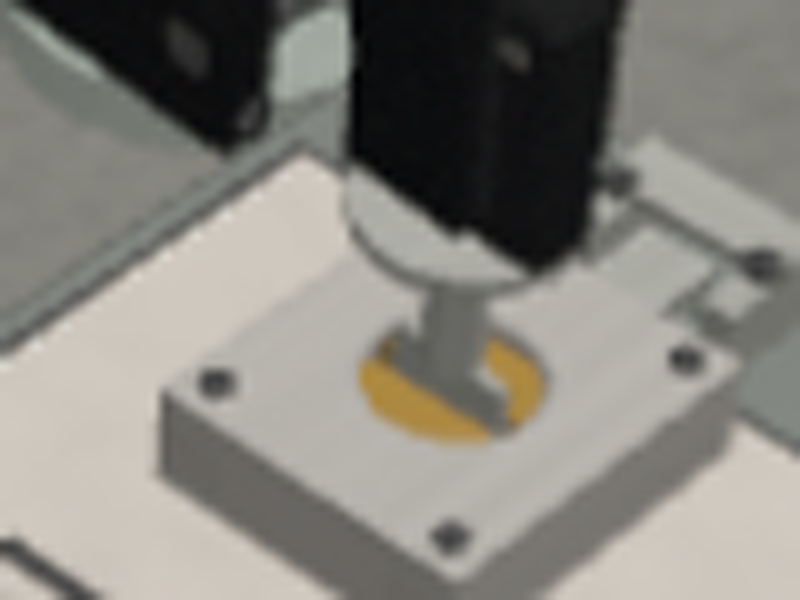

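```bash
python3 -m crank '{"dp":[[0.02,0.02,0],[0.02,0.02,0],[0.02,0.02,0],[0.02,0.02,0]],"delta_rot":[[0,0,0],[0,0,0.01],[0,0,0.02],[0,0,0.02]],"hand":[8,8,8,8]}' 30;python3 tq.py; python3 g.py .5132 .0270 .2043 0
```

```text
time: 16.43
position: [0.5142, 0.028, 0.2042]
tool_rot: [-0.0, 0.746, 0.665, -0.0]
contact_force: [1.5, 3.1, -1.2]
gripper_width: 0.163
[ 0.384 -0.302  0.081  1.433  1.985 -1.196] tz [0.041 0.137 0.116 0.088 0.047 0.11  0.011 0.102]
pos [0.5143 0.0281 0.2042] phi -6.53 tilt 0.03 q [-0.62  0.25  0.58  1.96 -0.16  0.99 -0.08]
dp [-0.047, -0.037, -0.003] rot [-0.0006, 0.0002, -0.1141] rows 1.0
```

```bash
python3 -m crank '{"dp":[[0,0,0],[0,0,0],[0,0,0]],"delta_rot":[[0,0,0.01],[0,0,0.02],[0,0,0.02]],"hand":[8,8,8]}' 30;python3 tq.py; python3 g.py .5132 .0270 .2043 0
```

```text
time: 17.08
position: [0.5143, 0.0281, 0.2042]
tool_rot: [-0.0, 0.753, 0.658, -0.0]
contact_force: [0.3, -0.3, -1.3]
gripper_width: 0.157
[ 0.189 -0.063  0.187  0.345  0.547 -0.502] tz [0.167 0.179 0.187 0.17  0.208 0.194 0.214 0.181]
pos [0.5144 0.0282 0.2042] phi -7.68 tilt 0.02 q [-0.63  0.25  0.59  1.96 -0.16  0.99 -0.1 ]
dp [-0.052, -0.039, -0.003] rot [-0.0004, 0.0001, -0.134] rows 2.0
```

```bash
python3 -m crank '{"dp":[[0,0,0],[0,0,0]],"delta_rot":[[0,0,-0.015],[0,0,-0.015]],"hand":[8,8]}' 30;python3 tq.py; python3 g.py .5132 .0270 .2043 0
```

```text
time: 17.65
position: [0.5144, 0.0281, 0.2042]
tool_rot: [-0.0, 0.748, 0.664, -0.0]
contact_force: [-0.2, 1.1, 0.3]
gripper_width: 0.161
[ 0.035  0.087  0.108  0.056  0.566 -0.4  ] tz [0.143 0.091 0.148 0.084 0.151 0.062 0.073 0.11 ]
pos [0.5144 0.0281 0.2042] phi -6.83 tilt 0.02 q [-0.62  0.25  0.58  1.96 -0.16  0.98 -0.08]
dp [-0.051, -0.041, -0.004] rot [-0.0003, 0.0001, -0.1192] rows 1.0
```

```bash
python3 -m crank '{"dp":[[0,0,0],[0,0,0],[0,0,0],[0,0,-0.1],[0,0,-0.3],[0,0,-0.6],[0,0,-1],[0,0,-2],[0,0,-3],[0,0,-3]],"delta_rot":[[0,0,-0.04],[0,0,-0.08],[0,0,-0.08],[0,0,-0.08],[0,0,-0.08],[0,0,-0.08],[0,0,-0.08],[0,0,-0.08],[0,0,-0.08],[0,0,-0.08]],"hand":[8,8,8,8,8,8,8,8,8,8]}' 30;python3 tq.py; python3 g.py .46 -.10 .30 -20
python3 - <<'E'
from h import *
q=cam("scene");save(q,"s13.png",(350,225,430,285),10)
E
```

```text
time: 18.88
position: [0.5177, 0.0281, 0.285]
tool_rot: [0.003, 0.721, 0.693, 0.005]
contact_force: [0.6, 0.8, -0.2]
gripper_width: 0.158
[-0.08   0.041 -0.003  0.18   0.233 -1.492] tz [-0.011  0.023  0.012  0.013 -0.018 -0.009  0.003 -0.037]
pos [0.514  0.0283 0.2784] phi -2.24 tilt 0.11 q [-0.64  0.16  0.58  1.86 -0.1   1.15 -0.06]
dp [-5.212, -1.958, -0.858] rot [-0.0017, 0.0008, 0.31] rows 4.0
```

View pics/s13.png

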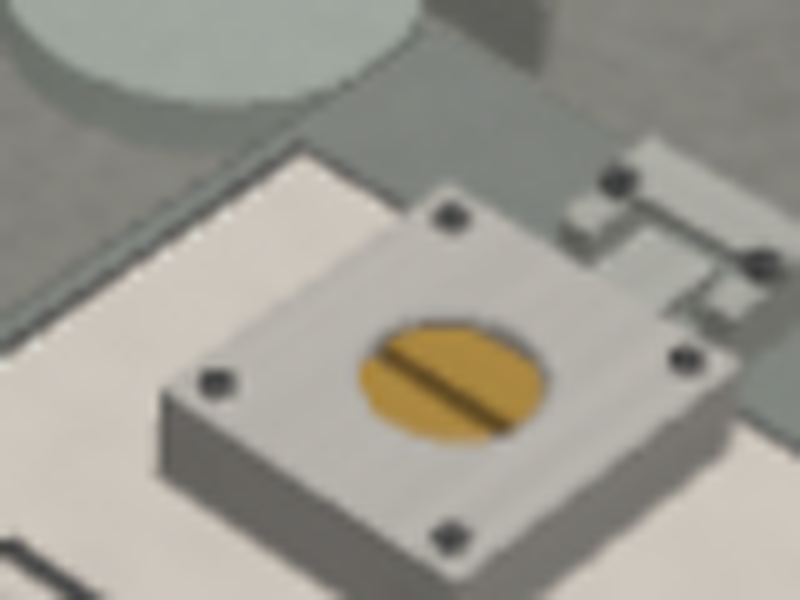

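Run:
```python
from h import *
q=cam("scene")
O=ortho(q,.5134,.0262,.1575,.035,.0002).astype(int)
yy,xx=np.mgrid[:350,:350];ins=((xx-175)**2+(yy-175)**2<50**2)
L=O.sum(2);w=np.clip(np.median(L[ins])*.85-L,0,None)*ins
ys,xs=np.nonzero(w);W=np.c_[-ys,-xs]*.2;C=np.cov(W.T,aweights=w[ys,xs]);l,v=np.linalg.eigh(C);d=v[:,1];print(np.degrees(np.arctan2(d[1],d[0])),np.sqrt(l))
cv2.imwrite("pics/o13.png",O[...,::-1].astype(np.uint8))
sc=O
# screws: dark gray blobs
L2=(L<300)&~(((xx-175)**2+(yy-175)**2)<90**2)
n,lab,st,ce=cv2.connectedComponentsWithStats(L2.astype(np.uint8));print([(s[4],c.round(1).tolist()) for s,c in zip(st,ce) if 60<s[4]<1500])
```

```text
89.49882648508228 [1.0028429  5.54544309]
[(np.int32(1006), [100.8, 3.7]), (np.int32(62), [173.7, 2.7]), (np.int32(96), [188.2, 3.3]), (np.int32(391), [227.7, 3.2]), (np.int32(179), [272.2, 3.1]), (np.int32(191), [301.8, 4.2]), (np.int32(418), [70.5, 48.2]), (np.int32(460), [302.0, 50.2]), (np.int32(419), [69.8, 320.9]), (np.int32(414), [300.7, 321.2])]
```

View pics/o13.png

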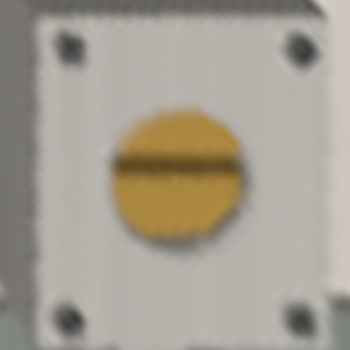

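```bash
python3 g.py .46 -.3035 .26 -73.5
python3 - <<'E'
from h import *
for n in("top","scene"):
    q=cam(n);O=ortho(q,.458,-.3025,.05,.03,.0001);np.save("bore_"+n+".npy",O);cv2.circle(O,(300,300),130,(255,0,0),1);cv2.imwrite("pics/bore_%s.png"%n,O[...,::-1])
E
```

```text
pos [0.5142 0.0282 0.2787] phi -2.24 tilt 0.07 q [-0.64  0.16  0.58  1.86 -0.1   1.15 -0.06]
dp [-13.344, -1.647, 0.754] rot [-0.0008, 0.0011, 1.2438] rows 10.0
```

View pics/bore_scene.png

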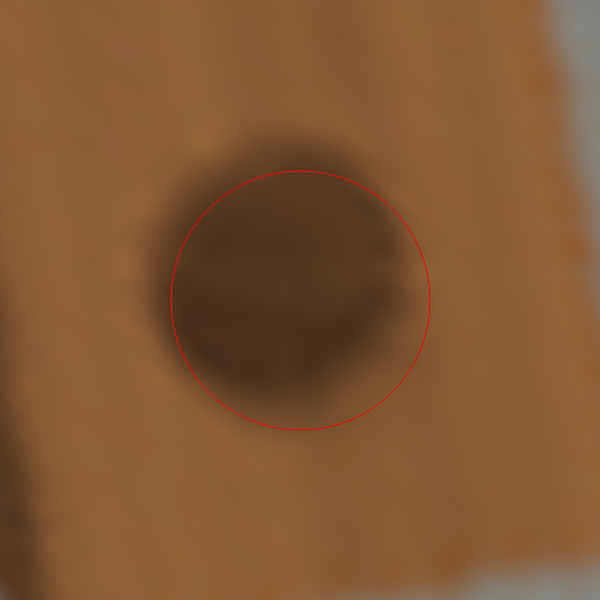

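View pics/bore_top.png

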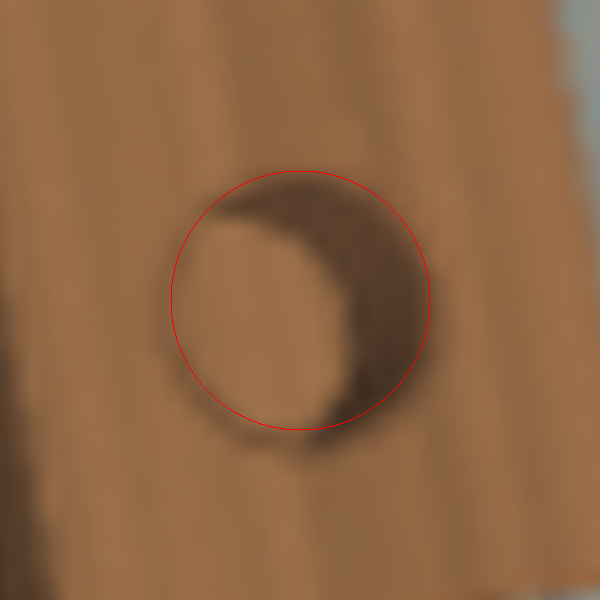

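```bash
python3 -m crank '{"dp":[[-13.3,-1.65,-0.5],[-13.3,-1.65,-0.5],[-13.3,-1.65,-0.5],[-13.3,-1.65,-0.5],[-13.3,-1.65,-0.5],[-13.3,-1.65,-0.5],[-13.3,-1.65,0],[-13.3,-1.65,0.7],[-13.3,-1.65,0.7],[-13.3,-1.65,0.7]],"delta_rot":[[0,0,1.244],[0,0,1.244],[0,0,1.244],[0,0,1.244],[0,0,1.244],[0,0,1.244],[0,0,1.244],[0,0,1.244],[0,0,1.244],[0,0,1.244]],"hand":[8,8,8,8,8,8,8,8,8,8]}' 30; python3 g.py .4592 -.3028 .13 -73.5
```

```text
time: 20.32
position: [0.4577, -0.3059, 0.2607]
tool_rot: [0.0, 0.991, 0.137, -0.001]
contact_force: [-0.3, 0.5, -0.9]
gripper_width: 0.16
pos [ 0.4577 -0.3059  0.2607] phi -74.28 tilt 0.17 q [-0.24  0.32  0.97  1.82 -0.29  1.15 -0.48]
dp [0.107, -0.107, 5.229] rot [0.0004, 0.0029, -0.0136] rows 4.0
```

```bash
python3 -m crank '{"dp":[[0.1,-0.1,0],[0.1,-0.1,0.8],[0.1,-0.1,1.8],[0.1,-0.1,2.8],[0.1,-0.1,3.8],[0.1,-0.1,4.8],[0.1,-0.1,5.5],[0.1,-0.1,5.5],[0.1,-0.1,5.5],[0.1,-0.1,5.5]],"delta_rot":[[0,0,0],[0,0,0],[0,0,-0.013],[0,0,-0.013],[0,0,-0.013],[0,0,-0.013],[0,0,-0.013],[0,0,-0.013],[0,0,-0.013],[0,0,-0.013]],"hand":[8,8,8,8,8,8,8,8,8,8]}' 30; python3 g.py .4592 -.3028 .12 -73.5
python3 - <<'E'
from h import *
q=cam("scene");save(q,"s14.png",(245,175,315,235),10)
s=r.state()["position"];a=np.radians(16.5);d=np.array([np.cos(a),np.sin(a),0]);c=s-[0,0,.0526]
print(((pix(q,[c+.011*d,c,c-.011*d])-[245,175])*10).round(0).tolist())
print("bore",((pix(q,[[.4592,-.3028,.05]])-[245,175])*10).round(0).tolist())
E
```

```text
time: 21.15
position: [0.4631, -0.2994, 0.1255]
tool_rot: [0.001, 0.989, 0.151, 0.001]
contact_force: [0.6, 0.0, -1.5]
gripper_width: 0.159
pos [ 0.4631 -0.2994  0.1255] phi -72.64 tilt 0.12 q [-0.13  0.48  0.84  1.97 -0.46  0.89 -0.32]
dp [-0.191, 0.081, 0.219] rot [0.0013, -0.0017, 0.015] rows 1.0
[[350.0, 312.0], [380.0, 283.0], [410.0, 254.0]]
bore [[392.0, 360.0]]
```

View pics/s14.png

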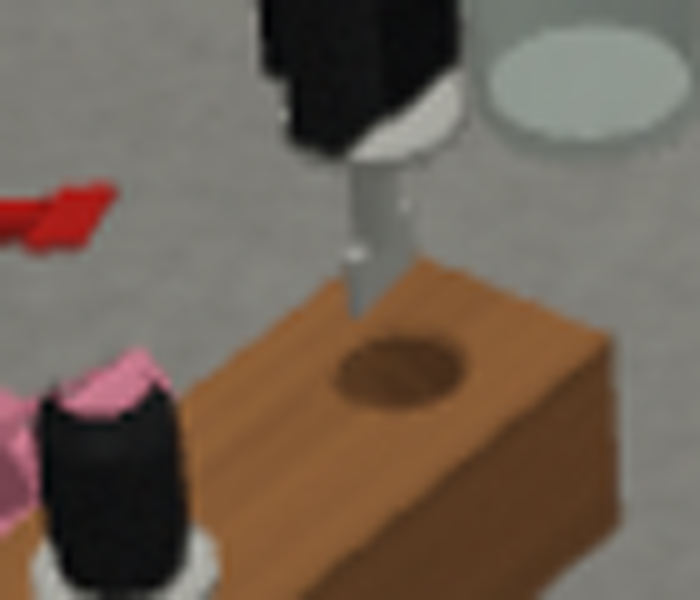

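```bash
python3 g.py .4598 -.302 .112 -73.5
```

```text
pos [ 0.4632 -0.2996  0.1258] phi -72.67 tilt 0.16 q [-0.13  0.48  0.84  1.97 -0.46  0.89 -0.32]
dp [-0.16, 0.049, 0.55] rot [0.0017, -0.0022, 0.0145] rows 1.0
```

```bash
python3 -m crank '{"dp":[[-0.16,0.05,0],[-0.16,0.05,0.2],[-0.16,0.05,0.4],[-0.16,0.05,0.55],[-0.16,0.05,0.55],[-0.16,0.05,0.55]],"delta_rot":[[0,0,0.014],[0,0,0.014],[0,0,0.014],[0,0,0.014],[0,0,0.014],[0,0,0.014]],"hand":[8,8,8,8,8,8]}' 30
python3 - <<'E'
from h import *
q=cam("scene");save(q,"s15.png",(245,175,315,235),10)
s=r.state()["position"];a=np.radians(16.5);d=np.array([np.cos(a),np.sin(a),0]);c=s-[0,0,.0526]
print(((pix(q,[c+.011*d,c,c-.011*d,[.4598,-.302,.05]])-[245,175])*10).round(0).tolist())
E
python3 g.py .4598 -.302 .10 -73.5
```

```text
time: 21.7
position: [0.4584, -0.3015, 0.1101]
tool_rot: [-0.0, 0.99, 0.143, -0.0]
contact_force: [-0.5, 0.1, -2.0]
gripper_width: 0.16
[[367.0, 359.0], [396.0, 330.0], [426.0, 302.0], [393.0, 363.0]]
pos [ 0.4585 -0.3016  0.1103] phi -73.56 tilt 0.02 q [-0.11  0.5   0.82  1.98 -0.48  0.86 -0.31]
dp [0.046, 0.028, 0.413] rot [-0.0002, 0.0003, -0.0011] rows 1.0
```

View pics/s15.png

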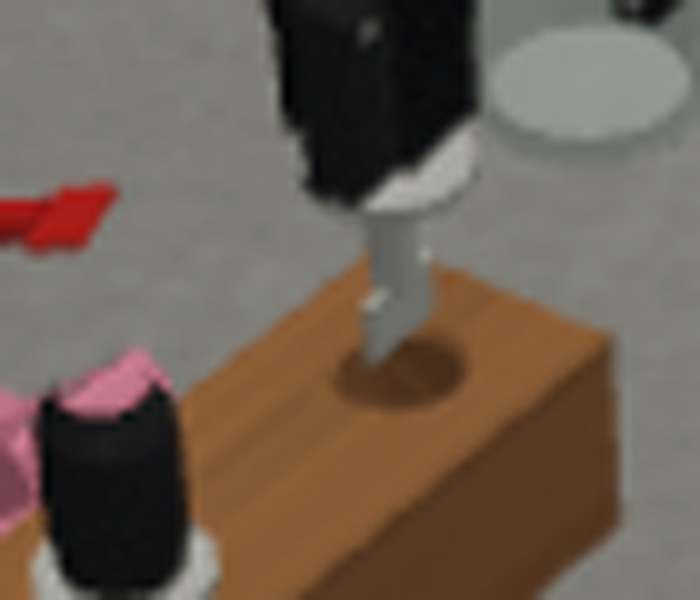

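```bash
python3 -m crank '{"dp":[[0.02,0.01,0.15],[0.02,0.01,0.3],[0.02,0.01,0.45],[0.02,0.01,0.6],[0.02,0.01,0.75],[0.02,0.01,0.75]],"delta_rot":[[0,0,0],[0,0,0],[0,0,0],[0,0,0],[0,0,0],[0,0,0]],"hand":[8,8,8,8,8,8]}' 30
python3 - <<'E'
from h import *
q=cam("scene");save(q,"s16.png",(245,175,315,235),10)
E
python3 g.py .4592 -.3018 .063 -73.5
```

```text
time: 22.25
position: [0.4586, -0.3013, 0.0908]
tool_rot: [-0.0, 0.99, 0.143, -0.001]
contact_force: [0.5, 0.1, -1.4]
gripper_width: 0.158
pos [ 0.4588 -0.3015  0.0912] phi -73.57 tilt 0.06 q [-0.09  0.53  0.8   1.99 -0.51  0.83 -0.29]
dp [0.014, 0.016, 1.128] rot [-0.0008, 0.0008, -0.0013] rows 1.0
```

View pics/s16.png

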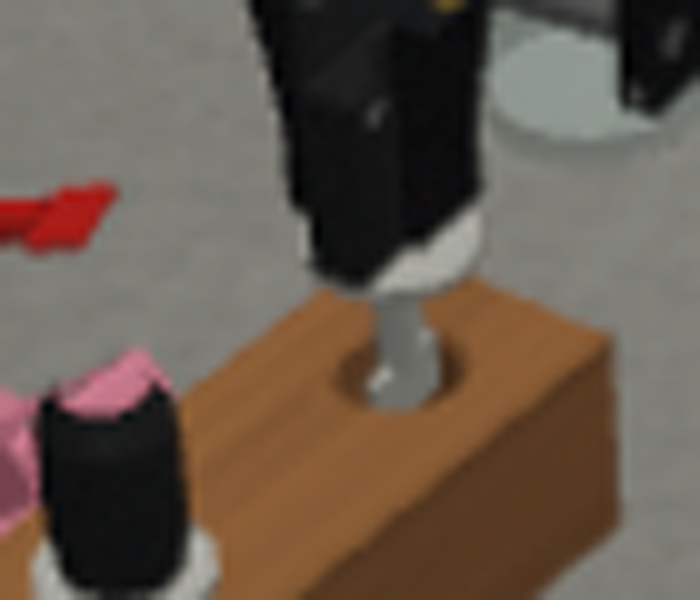

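```bash
python3 -m crank '{"dp":[[0,0.02,0.2],[0,0.02,0.4],[0,0.02,0.6],[0,0.02,0.8],[0,0.02,0.95],[0,0.02,1.05],[0,0.02,1.08],[0,0.02,1.08]],"delta_rot":[[0,0,0],[0,0,0],[0,0,0],[0,0,0],[0,0,0],[0,0,0],[0,0,0],[0,0,0]],"hand":[8,8,8,8,8,8,8,8]}' 30;python3 g.py .4592 -.3018 .063 -73.5;python3 tq.py
```

```text
time: 22.97
position: [0.4591, -0.3022, 0.0645]
tool_rot: [-0.0, 0.99, 0.143, -0.0]
contact_force: [0.6, -0.4, -1.8]
gripper_width: 0.161
pos [ 0.4591 -0.3022  0.0645] phi -73.58 tilt 0.02 q [-0.06  0.57  0.76  2.01 -0.56  0.78 -0.25]
dp [0.007, -0.014, 0.06] rot [-0.0003, 0.0003, -0.0014] rows 1.0
[-0.057  0.153  0.008  0.178 -0.118 -1.366] tz [-0.036  0.055  0.04  -0.003  0.032 -0.002 -0.03   0.004]
```

Still carried (−1.4 N, the driver's weight), so lower 1–1.5 mm more before releasing.

```bash
python3 -m crank '{"dp":[[0,0,0.03],[0,0,0.05],[0,0,0.06],[0,0,0.06]],"delta_rot":[[0,0,0],[0,0,0],[0,0,0],[0,0,0]],"hand":[8,8,8,8]}' 30;python3 g.py .4592 -.3018 .063 -73.5;python3 tq.py
```

```text
time: 23.7
position: [0.4592, -0.3021, 0.0631]
tool_rot: [-0.0, 0.99, 0.143, -0.0]
contact_force: [1.0, 0.5, -1.3]
gripper_width: 0.161
pos [ 0.4592 -0.3021  0.0631] phi -73.56 tilt 0.02 q [-0.06  0.57  0.76  2.01 -0.56  0.78 -0.25]
dp [0.004, -0.012, 0.005] rot [-0.0002, 0.0002, -0.0011] rows 1.0
[-0.072  0.165 -0.008  0.387 -0.014 -1.435] tz [-0.055  0.013 -0.01   0.041 -0.033 -0.015 -0.03   0.021]
```

```bash
python3 -m crank '{"dp":[[0,0,0.03],[0,0,0.05],[0,0,0.05]],"delta_rot":[[0,0,0],[0,0,0],[0,0,0]],"hand":[8,8,8]}' 30;python3 g.py .4592 -.3018 .063 -73.5;python3 tq.py
python3 - <<'E'
from h import *
q=cam("scene");save(q,"s17.png",(245,175,315,235),10)
E
```

```text
time: 24.35
position: [0.4593, -0.3023, 0.0626]
tool_rot: [-0.0, 0.99, 0.143, 0.0]
contact_force: [-1.4, 0.5, 4.4]
gripper_width: 0.159
pos [ 0.4593 -0.3023  0.0626] phi -73.57 tilt 0.05 q [-0.06  0.57  0.76  2.01 -0.56  0.78 -0.25]
dp [0.0, -0.02, -0.015] rot [-0.0005, -0.0006, -0.0013] rows 1.0
[ 0.227  0.453  0.013 -1.231  1.235  5.053] tz [ 0.035 -0.009  0.004 -0.009  0.077  0.02   0.024 -0.038]
```

View pics/s17.png

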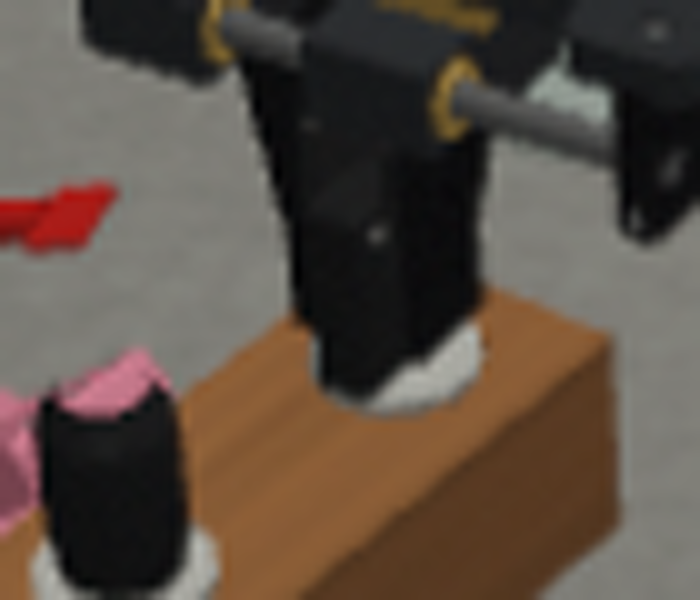

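Collar down on the block (contact at TCP z 0.0626, same as when gripped). Back off slightly in z, release, rise.

```bash
python3 -m crank '{"dp":[[0,0,-0.02],[0,0,-0.02],[0,0,-0.02],[0,0,-0.02],[0,0,-0.02],[0,0,-0.02],[0,0,-0.02]],"delta_rot":[[0,0,0],[0,0,0],[0,0,0],[0,0,0],[0,0,0],[0,0,0],[0,0,0]],"hand":[14,18,24,30,40,45,45]}' 20;python3 -m crank '{"dp":[[0,0,-0.3],[0,0,-1],[0,0,-2],[0,0,-3.2],[0,0,-4.6],[0,0,-6],[0,0,-7],[0,0,-7],[0,0,-7]],"delta_rot":[[0,0,0],[0,0,0],[0,0,0],[0,0,0],[0,0,0],[0,0,0],[0,0,0],[0,0,0],[0,0,0]],"hand":[45,45,45,45,45,45,45,45,45]}'; python3 g.py .48 -.1 .33 -30
```

```text
time: 25.38
position: [0.4592, -0.3022, 0.0624]
tool_rot: [-0.0, 0.99, 0.143, -0.0]
contact_force: [0.1, 0.3, -0.2]
gripper_width: 0.468
time: 26.13
position: [0.4598, -0.3027, 0.2392]
tool_rot: [0.001, 0.99, 0.143, 0.002]
contact_force: [-0.4, 0.3, -1.0]
gripper_width: 0.52
pos [ 0.4598 -0.3027  0.2392] phi -73.56 tilt 0.2 q [-0.24  0.34  0.95  1.85 -0.32  1.1  -0.45]
dp [3.08, -7.542, -3.635] rot [0.0027, -0.0024, -0.7603] rows 7.0
```

Run:
```python
from h import *
q=cam("scene");save(q,"s18.png",(160,120,480,300),2.5)
```

```text
(no output)
```

View pics/s18.png

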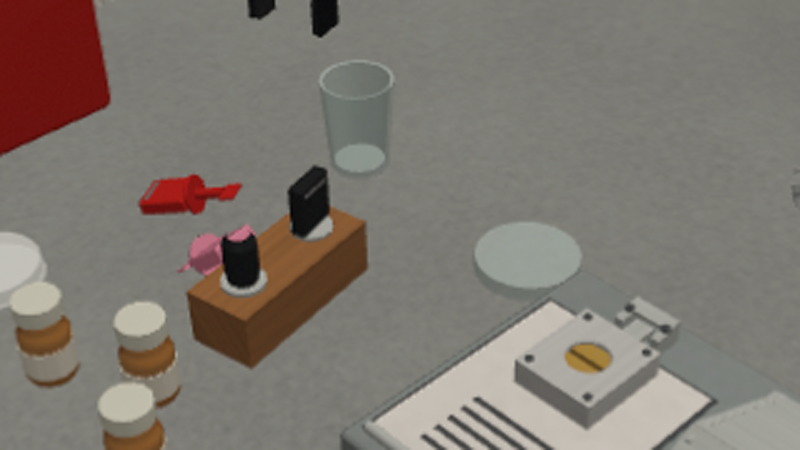

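Run:
```python
from h import *
q=cam("top");save(q,"t18.png",(180,190,250,275),7)
p0=np.load("top.npy",allow_pickle=True).item();O=np.vstack([ortho(P,.48,.0265,.152,.02,.0001) for P in(p0,q)]);cv2.imwrite("pics/bolt.png",np.hstack([O[:400],O[400:]])[...,::-1])
```

```text
(no output)
```

View pics/t18.png

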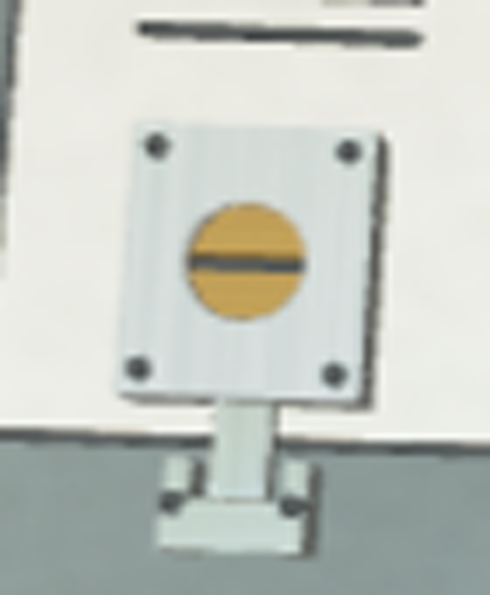

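View pics/bolt.png

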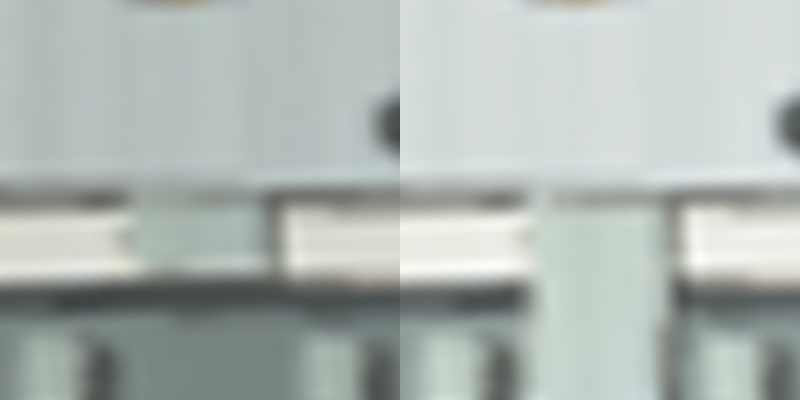

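```bash
python3 -c "
from workcell import r
print(r.job_done(), r.state()['time'])"
```

```text
the job is handed in; nothing more can be done
the job is handed in; nothing more can be done
```

The cover is locked and the driver is back in its own bore, but the turning torque briefly went over the 0.15 N m that you said strains the stop.

- **Lock:** I seated the wide-blade driver in the cam slot, which I measured about 15° clockwise of the bath's x axis. I turned it clockwise until the stop was felt. In the last picture the slot lies along the bath's y axis to within about half a degree, and the bolt is out under the keeper. I judged the bolt's travel from pictures only.
- **Torque:** On the step that found the stop, the wrist read about 0.19 N m on average, with noise of about 0.03. It stayed there for around half a second before I backed off. The readings before it were about 0.05 to 0.10 N m.
- **Driver:** It stands blade down in the bore at the block's -x end with its collar on the block, and the gripper was clear of it at hand-in.
- **Other items:** The jars, beaker, Petri dish and hex driver look unmoved in the last picture of the block area. The pink and red look-alikes fell over early on, before the gripper came near them. I did not touch either.
- **Limits:** The job took about 26 s. The contact forces I read stayed at a few newtons, well below the limits.

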